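# Unlock the spring balance and weigh the sample jars

## Task

Unlock the balance: draw the locking pin straight out of its bore and park it in the open notch beside the bore, lying as it did in the bore, with its knob close up against the red block. Then weigh each jar that is there, one at a time from the smallest to the largest: set it down gently and upright in the middle of the pan, let go and wait until the pan has settled, then set it gently upright on the blue board, wholly on it, before you take the next. Leave the pin parked and the beaker, the screwdriver and the plywood box where they are.

Things in the scene. Friction and masses are not known exactly. Their poses are not given: they have to be found in the camera images.
- balance: Spring balance fixed to the table: grey base 170 x 170 x 40 mm, round steel pan above its centre, red lock block on its front. Origin: centre of its underside; z up; the lock block is on its own -x side, spanning x -102 to -74, y -30 to +85, top z 75 mm. The block holds the bore (y = 0) and the open-topped notch (y = +55 mm).
- bore (a point): Mouth of the bore in the red block's front face, on the bore's axis, 56 mm above the table; axes as the balance's. The bore is 15 x 15 mm square and runs level along the balance's x, 28 mm through the block; behind it the pin passes through a hole in the pan's tab, which stops the pan.
- notch (a point): Where the parked pin's shoulder belongs: in the block's front face, 55 mm to +y of the bore, 56 mm above the table; axes as the balance's. The notch is a groove along the balance's x, open at top and both ends, 28 mm long, floor at height 50 mm and about 15 mm wide, flaring to 34 mm at the block's top. The pin lies in it level, knob in front.
- lock_pin: Locking pin, level: steel shank 12 mm across, 60 mm long, round black knob 26 mm across, 24 mm long on its outer end; 0.07 kg. Origin: on the axis where shank meets knob (the shoulder). x axis along the shank to its tip at +60 mm; the knob's middle is at x = -12 mm. It starts in the bore; draw it 65 mm straight out to clear the block.
- pan (a joint): How far the sprung pan has sunk, in m: 0 empty, up to 0.020; about 4 mm per 100 g.
- pan_top (a point): Centre of the pan's top face, marked by a yellow spot; the pan is a flat steel disc 120 mm across, its top 85 mm above the table when empty. It moves straight down under load.
- board: Blue flat storage board 280 x 140 mm, 4 mm thick, fixed to the table. Origin: centre of its underside; x axis along its 280 mm length.
- jar_yellow: Closed white round sample jar with yellow lid, the smallest of the four kinds: straight-sided, 44 mm across, 48 mm tall. Origin: centre of its underside; z up. May be absent.
- jar_green: Closed white round sample jar with green lid, second smallest of the four kinds: straight-sided, 50 mm across, 56 mm tall. Origin: centre of its underside; z up. May be absent.
- jar_orange: Closed white round sample jar with orange lid, second largest of the four kinds: straight-sided, 56 mm across, 64 mm tall. Origin: centre of its underside; z up. May be absent.
- jar_red: Closed white round sample jar with red lid, the largest of the four kinds: straight-sided, 62 mm across, 72 mm tall. Origin: centre of its underside; z up. May be absent.
- beaker: Bystander: clear glass beaker, 70 mm across at the rim, 90 mm tall. Origin: centre of its underside.
- screwdriver: Bystander: screwdriver lying on the table. Handle to its own -x.
- kit_box: Bystander: closed plywood box 90 x 65 x 30 mm. Origin: centre of its underside.
Mind the look-alikes: they are no part of the job. Leave any purple look-alike of the jar_red alone. What is shaped like the jar_green but black is not meant.

How it is judged:
By the outcome, as a careful person would: the job done as asked, in the order asked, and still so for the second after the job is handed in, with the robot touching nothing.
Of jar_yellow, jar_green, jar_orange, jar_red only 3 to 4 are there at a start; the rules pass over those that are not, and their reading is None.
At some moment in a run one of jar_yellow, jar_green, jar_orange, jar_red may be knocked a few centimetres aside while the robot is not near it.
It also fails if it takes over 210 s, if anything falls off the work surface, if the arm or the gripper's body presses on something with over 40 N, if the wrist force passes 120 N, or if a joint passes its speed limit or range.

## Robot

A 6-joint arm with a two-finger parallel gripper is mounted at the origin on the work surface. World frame = base frame: x ahead of the robot, y to its left, z up, the work surface at z = 0. Lengths are in m, angles in rad, forces in N, time in s.
With the tool pointing down it reaches from about 0.25 to 0.775 m from the base axis. Payload 4 kg.
Tool frame: the origin (TCP) lies between the finger pads; the fingertips stand 11 mm ahead of it and the grasp point (between the pads) lies 8 mm behind it (robot.tip_extent is the z of the fingertips in the tool frame, in m); z points along the fingers, y is the line along which they close (so a half turn about z gives the same grasp; the last joint's range is limited). The gripper opens to 94 mm and grips with 3 to 60 N. Pads are 16 mm wide; open, the fingers measure 119 mm over their backs; the gripper's body (75 mm by 177 mm) begins 78 mm behind the grasp point.
Start: joints at [-1.404, 0.087, 1.371, -0, 1.684, -0.103], TCP at [0.147, -0.53, 0.217] pointing down, gripper open.
Joint ranges: [-3.1, 3.1], [-0.76, 2.03], [0.27, 2.55], [-1.08, 4.22], [0.17, 2.65], [-2.57, 2.57]. Speed limits (rad/s): [2.79, 2.79, 3.14, 3.14, 3.14, 3.14].

## Interface

Orientations are given as [roll, pitch, yaw] about the fixed x, y, z axes, in that order (R = Rz(yaw) Ry(pitch) Rx(roll)).
In Python, from bench import robot, imaging gives the robot as it stands.
- The arm moves only by the shell command python3 -m pendant 'ROWS'. ROWS is JSON, a list of rows, each a list of 7 numbers: the shift along the world's x, y, z in cm, then the turn, a rotation vector about the world's x, y, z in degrees, then the opening, from 0 (shut) to 1 (fully open). In form: [[dx, dy, dz, ax, ay, az, jaw], ...]. A call has 1 to 8 rows; each row shifts and turns the commanded pose from where the row before left it; what a row does not reach is not made up. A row lasts 1/10 s, in which the tool goes at most 50 mm and 8.59 degrees, less where a joint would pass 70% of its speed; a pose out of reach is approached as far as the arm can. A call is refused whole if a number of a shift passes 5 or a number of a turn 8.59, either way. A call with a gripper value outside its range is refused whole. The fingers move at their own pace and stop on an object; the grip force is fixed at half the most. Time passes only in rows, so rows that do not move let the fingers close. It gives the time, the measured TCP pose, the force, the opening and the grip force at its end, in the units of the state.
- robot.get_obs(): the state, without advancing time (a new reading comes with each control period).
- imaging.snapshot(name): name is "scene" or "top" or "wrist"; returns the picture (384x512x3 uint8, red, green, blue); there is no depth.
- imaging.camera_params(name): a dict with "camera_matrix" (3x3 intrinsics, pixels), "k1" (the pictures are not rectified: a ray, as slopes to the right and down, at radius r is drawn at 1 + k1 r^2 times it, then the intrinsics apply), "R" (3x3) and "t" (3): a world point X has camera coordinates R X + t. Camera axes: x right, y down, z forward; pixel columns grow to the right and rows downward; lengths in m; the calibration is good to about 2 mm. A picture is of the moment at which its call begins: read the wrist's pose just before it. camera_params takes no time and is no camera call; for the wrist camera it gives the pose at the moment of the call.
- robot.close_job(): hands the job in; it is judged then, once.
The state is a dict: "time": time; "joint_positions": joint angles; "qvel": joint speeds; "joint_torque": joint torques, N m; "tool_pos": TCP position; "ee_rot": TCP orientation; "wrist_force": force on the tool from outside, world axes, zero at the start; "wrist_torque": the same for the moment, N m; "width": finger opening in m; "finger_force": force on a finger pad.
Only numpy, scipy, OpenCV 4.12 (cv2) and the standard library are available. Lean on these libraries where they do the work, as an engineer would, in place of code of your own. Each camera call takes 0.05 s, during which the arm holds its last target. There are 200 camera calls.

## Working session

There is one attempt and no reset: what is moved stays moved. The work goes in short steps, Python scripts to look and compute and a shell command to move; the robot and the scene stay as the last step left them, time stands still between calls to the robot, and variables do not carry over. Pictures are saved under pics/ and viewed, at most 14 in all, crops included, and the job is handed in when it is done.

```bash
ls; mkdir -p pics; cat > h.py <<'E'
import numpy as np, cv2
from bench import robot, imaging
def snap(n,name=None):
    p=imaging.camera_params(n); im=np.array(imaging.snapshot(n))
    if name: cv2.imwrite('pics/'+name,im[:,:,::-1])
    return im,p
def ray(p,u,v):
    K=np.array(p['camera_matrix']);k1=p['k1']
    d=np.array([[[u,v]]],float)
    q=cv2.undistortPoints(d,K,np.array([k1,0,0,0.]))[0,0]
    R=np.array(p['R']);t=np.array(p['t'])
    return -R.T@t, R.T@np.array([q[0],q[1],1.])
def onz(p,u,v,z):
    c,d=ray(p,u,v); return c+d*(z-c[2])/d[2]
def proj(p,X):
    r=cv2.Rodrigues(np.array(p['R']))[0]
    return cv2.projectPoints(np.array(X,float).reshape(-1,3),r,np.array(p['t'],float),np.array(p['camera_matrix']),np.array([p['k1'],0,0,0.]))[0].reshape(-1,2)
E
python3 - <<'E'
from h import *
for n in ['scene','top']:
    im,p=snap(n,n+'0.png'); print(n,-np.array(p['R']).T@p['t'],p['k1'],p['camera_matrix'][0][0])
print(robot.get_obs())
E
```

```text
pics
scene [1.34242627 0.27596055 0.84078464] -0.03197843227499388 354.7313142648403
top [ 0.48863283 -0.06476554  1.18981394] -0.029492620802076017 464.90887308437703
{'time': 0.1, 'joint_positions': array([-1.40414263e+00,  8.78646197e-02,  1.37207522e+00, -3.10828909e-05,
        1.68361735e+00, -1.03119215e-01]), 'qvel': array([ 1.63131478e-03,  5.23637975e-04, -4.47088193e-03,  1.57095163e-04,
        6.30019153e-04,  4.36093600e-05]), 'joint_torque': array([ 2.34371699e-03, -3.41251981e+01, -3.03301442e+01,  7.19026895e-02,
        3.03548248e-02, -1.09144473e-04]), 'tool_pos': array([ 0.14647827, -0.52964546,  0.21544437]), 'ee_rot': array([-3.13963537e+00, -1.71494439e-04,  2.69769279e-01]), 'wrist_force': array([ 0.72314401,  1.1140711 , -0.06152197]), 'wrist_torque': array([0.01114799, 0.02842033, 0.01092755]), 'finger_force': 0.0, 'width': 0.09388069550092897}
```

View pics/scene0.png

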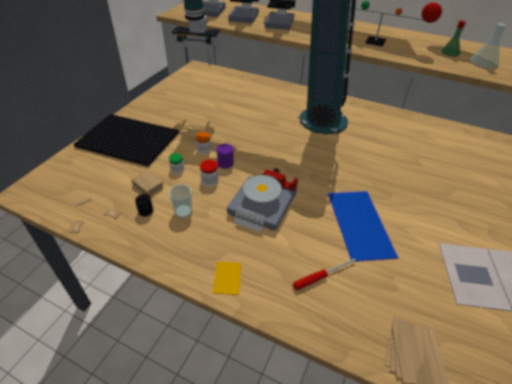

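View pics/top0.png

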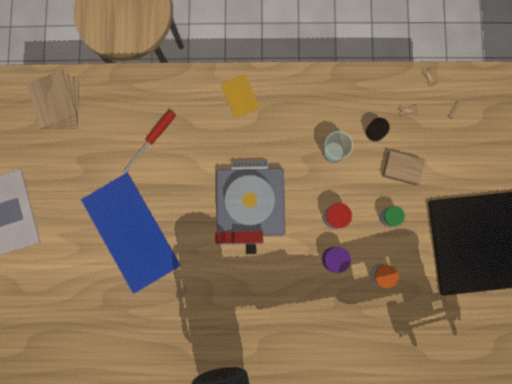

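The top view shows red jar (339,216), green (394,216) and orange (387,276). There is no yellow jar, only a flat yellow card at (240,96). Look-alikes are the purple jar (338,260) and the black jar (377,129). The pin's knob is at (250,249), the red block at (240,238) and the board at (130,232).

```bash
cat >> h.py <<'E'
RNG={'red':((0,9),72),'green':((50,85),56),'orange':((7,16),64),'blue':((105,125),4),'yellow':((20,32),85),'purple':((126,150),72)}
def blobs(im,col,amin=40):
    hsv=cv2.cvtColor(im,cv2.COLOR_RGB2HSV); (a,b),_=RNG[col]
    m=cv2.inRange(hsv,(a,150,60),(b,255,255))
    if col=='red': m|=cv2.inRange(hsv,(172,150,60),(180,255,255))
    cs,_=cv2.findContours(m,cv2.RETR_EXTERNAL,cv2.CHAIN_APPROX_NONE)
    return [c for c in cs if cv2.contourArea(c)>amin]
def world(p,c,z): # contour -> rect on plane z
    w=np.array([onz(p,*q,z)[:2] for q in c.reshape(-1,2)])
    return w,cv2.minAreaRect((w*1000).astype(np.float32))
E
python3 - <<'E'
from h import *
im,p=snap('top','top1.png'); ims,ps=snap('scene')
for col in RNG:
    z=RNG[col][1]/1000
    for c in blobs(im,col):
        (u,v),_,_=cv2.minAreaRect(c); w,r=world(p,c,z); print(col,round(u),round(v),np.round(r[0],1),np.round(r[1],1),round(r[2],1))
g=cv2.resize(im[160:300,195:415],None,fx=3.6,fy=3.6,interpolation=cv2.INTER_CUBIC); cv2.imwrite('pics/crop1.png',g[:,:,::-1])
g=cv2.resize(ims[125:240,150:310],None,fx=5,fy=5,interpolation=cv2.INTER_CUBIC); cv2.imwrite('pics/crop2.png',g[:,:,::-1])
E
```

```text
red 238 237 [509.7  -0. ] [113.  24.] 90.0
red 338 215 [ 562.2 -240.6] [60.2 57.8] 89.9
red 160 127 [781.2 194.3] [23.8 94.6] 52.4
orange 386 276 [ 415.8 -353.4] [54.9 54.5] 44.0
blue 130 233 [524.3 282.2] [274.8 135.1] 30.7
yellow 249 200 [598.8 -25.7] [28.7 31.2] 90.0
yellow 240 96 [854.7  -2.6] [92.4 65.2] 22.8
```

View pics/crop1.png

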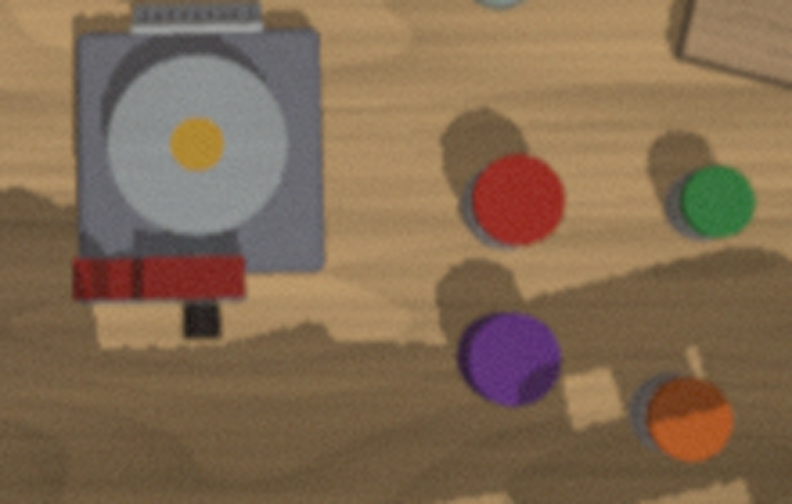

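View pics/crop2.png

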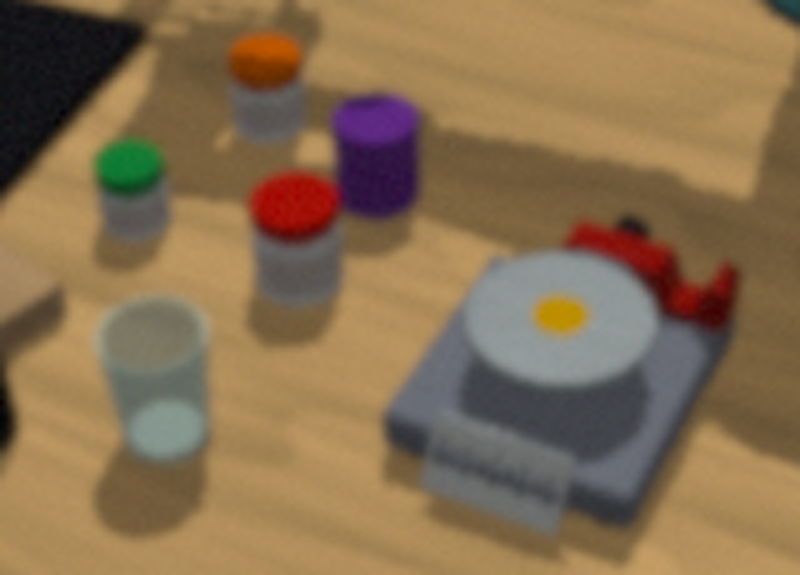

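The crops confirm the choice: green, orange and red lids on white jars are present, and the purple and black ones are look-alikes. The block's notch is to the left (+y) of the knob, and the balance yaw is about 0. Next I refine these numbers.

```bash
python3 - <<'E'
from h import *
im=cv2.imread('pics/top1.png')[:,:,::-1].copy(); p=imaging.camera_params('top')
hsv=cv2.cvtColor(im,cv2.COLOR_RGB2HSV); print('green px',hsv[216,394],'knob',hsv[249,250])
RNG['green']=((50,90),56)
m=cv2.inRange(hsv,(45,100,40),(95,255,255)); cs,_=cv2.findContours(m,0,1)
for c in cs:
    if cv2.contourArea(c)>40: print('green',world(p,c,.056)[1])
c=[c for c in blobs(im,'red') if abs(cv2.minAreaRect(c)[0][0]-238)<4][0]
w,_=world(p,c,.075); b=c.reshape(-1,2)
hs=hsv.astype(float)
# subpixel edges of block along columns using saturation*red difference
f=im[:,:,0].astype(float)-im[:,:,1]
for name,rows in (('top',range(224,238)),('bot',range(237,250))):
    P=[]
    for u in range(219,261):
        col=f[list(rows),u]; gr=np.abs(np.diff(col)); i=gr.argmax()
        if gr[i]<20: continue
        s=slice(max(i-2,0),i+3); v=(gr[s]*(np.arange(len(gr))[s])).sum()/gr[s].sum()+rows[0]+.5
        P.append(onz(p,u,v,.075)[:2])
    P=np.array(P); k=np.polyfit(P[:,1],P[:,0],1); res=P[:,0]-np.polyval(k,P[:,1]); k=np.polyfit(P[abs(res)<.002,1],P[abs(res)<.002,0],1)
    print(name,len(P),'yaw deg',np.degrees(np.arctan(-k[0])),'x at y=0',np.polyval(k,0))
print('block y',w[:,1].min(),w[:,1].max())
d=cv2.inRange(hsv,(0,0,0),(180,255,45)); 
sub=d[240:258,240:262]; ys,xs=np.nonzero(sub); print('knob',onz(p,xs.mean()+240,ys.mean()+240,.066), xs.min()+240,xs.max()+240,ys.min()+240,ys.max()+240)
E
```

```text
green px [ 65 143 114] knob [ 0 44 46]
green ((561.6664428710938, -378.1951599121094), (45.95724868774414, 47.2041015625), 44.12196731567383)
top 42 yaw deg 1.5253262521440256 x at y=0 0.5239191302964584
bot 39 yaw deg 0.7254695243733056 x at y=0 0.49666441634262276
block y -0.05656915715092266 0.05611710018197065
knob [ 0.48173144 -0.02860569  0.066     ] 247 254 245 252
```

```bash
python3 -m pendant '[[2.6,3.85,0,0,0,-7.2,0.6],[2.6,3.85,0,0,0,-7.2,0.6],[2.6,3.85,0,0,0,0,0.6],[2.6,3.85,0,0,0,0,0.6],[2.6,3.85,0,0,0,0,0.6],[2.6,3.85,0,0,0,0,0.6],[2.6,3.85,0,0,0,0,0.6],[2.6,3.85,0,0,0,0,0.6]]'; python3 -m pendant '[[2.6,3.85,0,0,0,0,0.6],[2.6,3.85,0,0,0,0,0.6],[2.6,3.85,0,0,0,0,0.6],[2.6,3.85,0,0,0,0,0.6],[2.6,3.85,0,0,0,0,0.6],[0,0,0,0,0,0,0.6],[0,0,0,0,0,0,0.6]]'
python3 - <<'E'
from h import *
o=robot.get_obs(); print(o['tool_pos'],np.degrees(o['ee_rot']),o['width'])
im,p=snap('wrist','w1.png'); print(-np.array(p['R']).T@p['t'])
E
```

```text
time: 1.0
tool_pos: [0.3552, -0.2204, 0.2165]
ee_rot: [3.141, -0.0, 0.018]
wrist_force: [0.2, -0.7, 0.6]
width: 0.0566
finger_force: 0.0
time: 1.7
tool_pos: [0.4845, -0.029, 0.216]
ee_rot: [3.141, 0.002, 0.021]
wrist_force: [0.4, -0.3, -0.1]
width: 0.0565
finger_force: 0.0
[ 0.48448649 -0.02896206  0.21597847] [1.79973272e+02 8.72529454e-02 1.19665945e+00] 0.05649466380463329
[ 0.55198525 -0.02679762  0.384609  ]
```

View pics/w1.png

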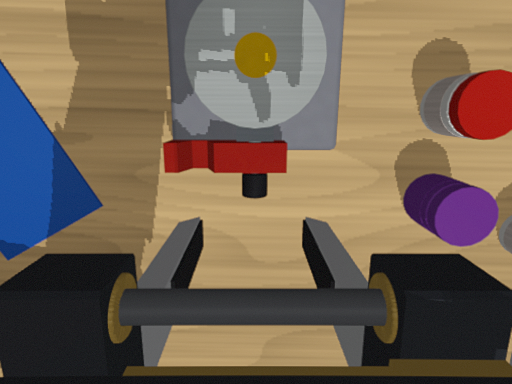

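The wrist view shows the knob at (255,185), centred between the fingers. The block is at about (225,157) and the spot at (256,55). I'll measure from here.

```bash
python3 - <<'E'
from h import *
im=cv2.imread('pics/w1.png')[:,:,::-1].copy(); p=imaging.camera_params('wrist')
f=im[:,:,0].astype(float)-im[:,:,1]
P=[]
for u in list(range(222,284,2)):   # top front edge: find brightness change inside red / lower edges
    col=f[150:190,u]; P.append((u,)+tuple(np.argsort(-abs(np.diff(col)))[:2]+150))
for u in (168,180,225,240,270,282): print(u,im[136:178:2,u,0])
for c in blobs(im,'yellow'): 
    (x,y),_,_=cv2.minAreaRect(c); print('spot',x,y,onz(p,x,y,.085))
g=im.max(2); row=g[188].astype(int); d=np.nonzero(row[235:275]<60)[0]+235; print('knob cols',d.min(),d.max(), onz(p,(d.min()+d.max())/2,188,.056+.013))
col=g[165:205,255]; print(col)
print(im[190:200,255])
E
```

```text
168 [180 189 171  85 148 148 147 148 147 146 147 149 148 148 148 148 149 148
 160 189 181]
180 [ 81  83  71  95 113 113 114 115 115 114 116 114 114 113 114 115 114 111
 169 188 181]
225 [ 82  84  75  79 151 149 146 147 147 146 147 147 147 147 148 149 148 147
 153 185 180]
240 [ 82  80  80  80 150 148 146 146 146 147 149 147 148 148 147 148 148 147
 156 186 184]
270 [ 78  79  81  73 148 148 146 146 146 147 149 148 148 147 148 149 149 148
 151 185 180]
282 [119 126  91  74 148 147 147 148 147 148 148 148 148 147 147 149 149 149
 151 183 179]
spot 317.02056884765625 367.1639404296875 [ 0.28784941 -0.10134018  0.085     ]
spot 384.01177978515625 307.4985656738281 [ 0.36003022 -0.16427364  0.085     ]
spot 120.71743774414062 307.5212097167969 [0.35479874 0.10116584 0.085     ]
spot 255.5 55.0 [ 0.59606328 -0.02957182  0.085     ]
knob cols 243 266 [ 0.47747049 -0.0313196   0.069     ]
[148 147 148 147 148 148 150 150 104  38  18  30  33  35  28  32  32  36
  31  36  34  33  33  38  34  32  36  35  33  34  33  32  38 120 174 185
 185 184 183 184]
[[ 32  29  32]
 [ 34  33  36]
 [ 35  35  35]
 [ 32  31  33]
 [ 34  34  32]
 [ 31  31  33]
 [ 26  27  32]
 [ 38  34  33]
 [120  99  69]
 [174 147 101]]
```

```bash
python3 -m pendant '[[-0.2,-0.1,-4.5,0,0,0,0.6],[0,0,-4.5,0,0,0,0.6],[0,0,-4,0,0,0,0.6],[0,0,-2.5,0,0,0,0.6],[0,0,-1.3,0,0,0,0.6],[0,0,0,0,0,0,0.6],[0,0,0,0,0,0,0.6]]' && python3 -m pendant '[[0,0,0,0,0,0,0.3],[0,0,0,0,0,0,0],[0,0,0,0,0,0,0],[0,0,0,0,0,0,0],[0,0,0,0,0,0,0],[0,0,0,0,0,0,0]]'
```

```text
time: 2.45
tool_pos: [0.4834, -0.0316, 0.05]
ee_rot: [3.141, -0.002, 0.017]
wrist_force: [0.7, -0.2, 0.2]
width: 0.0564
finger_force: 0.0
time: 3.05
tool_pos: [0.4829, -0.0306, 0.0489]
ee_rot: [3.141, -0.001, 0.019]
wrist_force: [0.1, 0.4, 1.6]
width: 0.0255
finger_force: 30.0
```

```bash
python3 -m pendant '[[-0.5,-0.01,0,0,0,0,0],[-1,-0.02,0,0,0,0,0],[-1,-0.02,0,0,0,0,0],[-1,-0.02,0,0,0,0,0],[-1,-0.02,0,0,0,0,0],[-1,-0.02,0,0,0,0,0],[-1,-0.02,0,0,0,0,0],[-0.5,-0.01,0,0,0,0,0]]' && python3 -m pendant '[[0,0,0,0,0,0,0],[0,0,0,0,0,0,0]]'
python3 - <<'E'
from h import *
im,p=snap('wrist','w2.png'); o=robot.get_obs(); print(o['tool_pos'],o['wrist_force'],o['width'])
E
```

```text
time: 3.85
tool_pos: [0.4108, -0.0319, 0.0479]
ee_rot: [-3.141, 0.002, 0.018]
wrist_force: [-0.1, 0.6, -0.9]
width: 0.0253
finger_force: 30.0
time: 4.05
tool_pos: [0.4126, -0.032, 0.0485]
ee_rot: [3.141, -0.0, 0.018]
wrist_force: [0.3, 0.0, -0.7]
width: 0.0253
finger_force: 30.0
[ 0.4127631  -0.03206748  0.04850223] [-0.27776373  0.32569537 -0.26727186] 0.025038435634433632
```

View pics/w2.png

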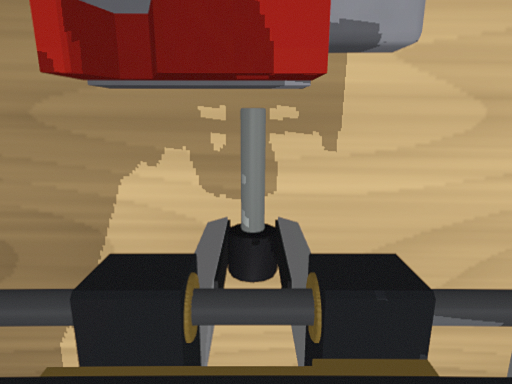

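The pin is out, straight in the fingers: shank from (252,230) to tip (253,107), and the block's front edge is at about row 75. I'll measure the block's yaw and the notch position.

```bash
python3 - <<'E'
from h import *
im=cv2.imread('pics/w2.png')[:,:,::-1].copy(); p=imaging.camera_params('wrist')
f=im[:,:,0].astype(float)-im[:,:,1]
b=[c for c in blobs(im,'red')][0]
print('bbox',[cv2.boundingRect(c) for c in blobs(im,'red')])
for u in range(34,336,20):
    col=f[:100,u]; e=np.nonzero(np.abs(np.diff(col))>12)[0]; print(u,[(i,int(col[i]),int(col[i+1])) for i in e][-6:])
g=cv2.resize(im[0:100,20:350],None,fx=2.4,fy=2.4,interpolation=cv2.INTER_CUBIC); cv2.imwrite('pics/c3.png',g[:,:,::-1])
# shank centreline
gm=im.astype(int)
for v in (110,130,150): 
    r=im[v,220:290].astype(int); print(v,np.nonzero((r[:,0]-r[:,2])<20)[0][[0,-1]]+220)
print(proj(p,[[.412,-.032,.056],[.484,-.0306,.056],[.496,-.029,.056],[.496,.026,.075],[.496,.026,.05]]))
E
```

```text
bbox [(29, 0, 302, 80)]
34 [(np.int64(31), 100, 86), (np.int64(33), 81, 65), (np.int64(35), 58, 42)]
54 [(np.int64(70), 120, 106), (np.int64(71), 106, 80), (np.int64(72), 80, 57), (np.int64(73), 57, 39)]
74 [(np.int64(72), 99, 79), (np.int64(73), 79, 58), (np.int64(77), 53, 28)]
94 [(np.int64(5), 12, 65), (np.int64(6), 65, 79), (np.int64(78), 63, 45), (np.int64(79), 45, 15), (np.int64(80), 15, -4), (np.int64(85), 6, 21)]
114 [(np.int64(77), 79, 63), (np.int64(78), 63, 49), (np.int64(79), 49, 19), (np.int64(80), 19, -3), (np.int64(87), 0, 14), (np.int64(88), 14, 27)]
134 [(np.int64(13), 43, 83), (np.int64(78), 86, 52), (np.int64(79), 52, 22), (np.int64(80), 22, -2), (np.int64(87), -2, 11), (np.int64(88), 11, 26)]
154 [(np.int64(79), 56, 23), (np.int64(80), 23, -4), (np.int64(88), 10, 27)]
174 [(np.int64(72), 94, 63), (np.int64(79), 61, 26), (np.int64(80), 26, -2), (np.int64(88), 10, 25)]
194 [(np.int64(72), 96, 63), (np.int64(79), 58, 27), (np.int64(80), 27, -1), (np.int64(88), 10, 26)]
214 [(np.int64(72), 95, 66), (np.int64(79), 60, 27), (np.int64(80), 27, -1), (np.int64(88), 8, 25)]
234 [(np.int64(72), 94, 67), (np.int64(79), 60, 26), (np.int64(80), 26, 1), (np.int64(88), 7, 24)]
254 [(np.int64(74), 56, 73), (np.int64(75), 73, 93), (np.int64(78), 92, 64), (np.int64(79), 64, 26), (np.int64(80), 26, 0), (np.int64(88), 8, 27)]
274 [(np.int64(72), 130, 92), (np.int64(74), 84, 65), (np.int64(76), 56, 69), (np.int64(79), 58, 28), (np.int64(80), 28, -1), (np.int64(88), 6, 24)]
294 [(np.int64(72), 129, 93), (np.int64(73), 93, 65), (np.int64(79), 59, 24), (np.int64(80), 24, -3), (np.int64(88), 7, 25)]
314 [(np.int64(72), 133, 91), (np.int64(74), 82, 62), (np.int64(77), 67, 52), (np.int64(78), 52, 36)]
334 [(np.int64(52), 8, 22)]
110 [241 265]
130 [241 264]
150 [241 264]
[[253.65692764 245.01098982]
 [253.72670684 101.13573894]
 [250.75902762  73.89379121]
 [113.42501222  65.87081418]
 [134.86080265  72.69055634]]
```

View pics/c3.png

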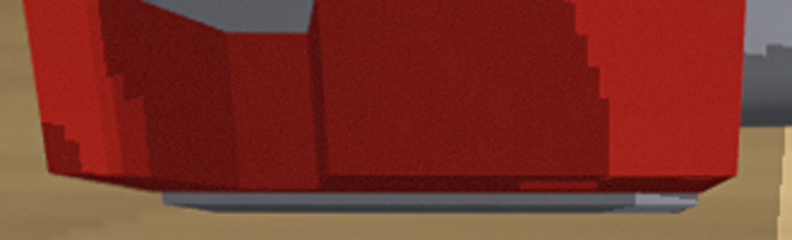

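```bash
python3 - <<'E'
from h import *
im=cv2.imread('pics/w2.png')[:,:,::-1].copy(); p=imaging.camera_params('wrist')
f=im.astype(int)
for v in (66,70): 
    r=f[v,:,0]-f[v,:,1]; rr=f[v,30:170,0]; print(v,'edges',np.nonzero(abs(np.diff(r[20:345]))>25)[0]+20); print(rr)
for n,u,v in (('L',40.5,71.5),('R',326.5,72.5)): print(n,onz(p,u,v,.075))
# expected profile with notch centre y at face
for yc in (.0247,.0270):
  print(yc,proj(p,[[.4955,yc+.017,.075],[.4955,yc+.0075,.050],[.4955,yc-.0075,.050],[.4955,yc-.017,.075]]).round(1).tolist())
print(proj(p,[[.412+.0,-.0321,.0485+.008]]))
E
```

```text
66 edges [ 38  39  52 273 326 327]
[147 146 146 146 145 147 145 147 146 121 114 115 115 113 114 114 114 117
 116 113 115 114 115 152 163 163 161 161 162 162 162 161 161 160 153 150
 149 150 149 149 141 125 126 124 127 123 124 125 125 125 124 120  98  97
  99  98  99  96  98  98  99 100  99 100  98  99  99  98  97  97  98  98
  97  97  98  97  97  97  96  99  96  96  96 100  96 100  98  96  99 108
 112 111 112 111 108 110 110 112 110 109 110 110 111 111 111 113 112 113
 111 112 111 112 113 112 114 113 112 112 112 114 113 104  92  88  88  88
  96 110 115 113 114 113 115 114 113 114 115 113 113 113]
70 edges [ 39  53 273 326 327]
[147 147 146 146 146 145 147 148 147 136 116 112 112 114 114 115 115 115
 114 115 115 115 114 117 152 166 165 163 164 164 163 163 164 163 160 151
 148 150 151 149 145 134 124 126 126 125 126 125 125 126 127 123 109  99
  99 101  99  99  98 100  98  99  99  98  99 100  97  97  98  98  98  98
  98  99  97  97  96  97  97  98  98  99  96  97  98  98  98  96  99 105
 111 111 111 112 112 112 112 111 112 110 112 112 112 111 112 111 112 113
 114 113 112 112 113 114 112 113 112 114 112 112 114 106  93  86  88  90
  92 107 114 114 116 114 113 113 113 113 113 114 112 114]
L [0.49316143 0.0552859  0.075     ]
R [ 0.49518774 -0.05968338  0.075     ]
0.0247 [[74.1, 66.2], [121.8, 73.5], [153.5, 74.2], [159.3, 68.3]]
0.027 [[68.3, 66.1], [116.9, 73.4], [148.7, 74.1], [153.5, 68.2]]
[[253.85336975 245.395649  ]]
```

```bash
python3 -m pendant '[[0,0,2,0,0,0,0],[0,0,2.2,0,0,0,0],[0,2.9,0,0,0,0,0],[0,2.8,0,0,0,0,0],[2.5,0,0,0,0,0,0],[2.5,0,0,0,0,0,0],[1.8,0,0,0,0,0,0],[0,0,0,0,0,0,0]]' && python3 -m pendant '[[0,0,0,0,0,0,0],[0,0,-1,0,0,0,0],[0,0,0,0,0,0,0]]'
python3 - <<'E'
from h import *
im,p=snap('wrist'); o=robot.get_obs(); print(o['tool_pos'],o['wrist_force'],o['width'])
g=cv2.resize(im[0:260,100:420],None,fx=2.2,fy=2.2,interpolation=cv2.INTER_CUBIC); cv2.imwrite('pics/c4.png',g[:,:,::-1])
E
```

```text
time: 4.9
tool_pos: [0.4825, 0.0251, 0.0904]
ee_rot: [3.142, -0.0, 0.019]
wrist_force: [0.8, 0.2, -0.2]
width: 0.0254
finger_force: 30.0
time: 5.2
tool_pos: [0.4786, 0.025, 0.0787]
ee_rot: [-3.141, 0.004, 0.018]
wrist_force: [-0.3, -0.3, -0.7]
width: 0.0251
finger_force: 30.0
[0.47903865 0.0250204  0.07927016] [-0.36824549 -0.21777958 -0.65447946] 0.025313709716779386
```

View pics/c4.png

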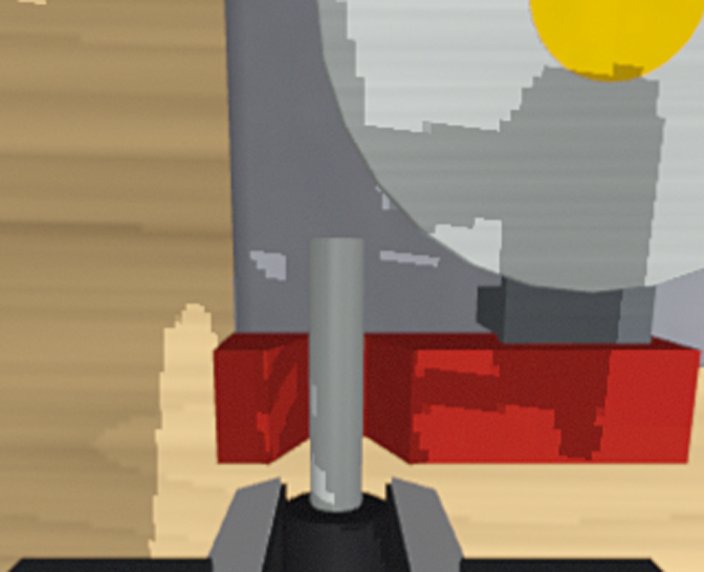

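The shank is centred over the notch: pin at crop x 337, flare edges at 270 and 413. I'll lower it.

```bash
python3 -m pendant '[[0,0,-1,0,0,0,0],[0,0,-1,0,0,0,0],[0,0,-0.7,0,0,0,0],[0,0,0,0,0,0,0]]' && python3 -m pendant '[[0,0,-0.2,0,0,0,0],[0,0,0,0,0,0,0],[0,0,0,0,0,0,0]]'
```

```text
time: 5.65
tool_pos: [0.4792, 0.0251, 0.0516]
ee_rot: [-3.141, 0.004, 0.018]
wrist_force: [0.5, -0.0, -1.1]
width: 0.0254
finger_force: 30.0
time: 5.95
tool_pos: [0.4809, 0.0249, 0.0518]
ee_rot: [3.141, -0.001, 0.018]
wrist_force: [-0.8, -0.5, -1.5]
width: 0.0251
finger_force: 30.0
```

```bash
python3 -m pendant '[[0,0,-0.2,0,0,0,0],[0,0,0,0,0,0,0],[0,0,0,0,0,0,0]]' && python3 -m pendant '[[0,0,-0.1,0,0,0,0],[0,0,0,0,0,0,0],[0,0,0,0,0,0,0]]';python3 - <<'E'
from h import *
im,p=snap('wrist'); o=robot.get_obs(); print(o['tool_pos'],o['wrist_force'],o['width'])
g=cv2.resize(im[0:260,100:420],None,fx=2.2,fy=2.2,interpolation=cv2.INTER_CUBIC); cv2.imwrite('pics/c5.png',g[:,:,::-1])
E
```

```text
time: 6.25
tool_pos: [0.4806, 0.025, 0.0495]
ee_rot: [3.142, -0.0, 0.018]
wrist_force: [0.8, 0.5, -1.0]
width: 0.0249
finger_force: 30.0
time: 6.55
tool_pos: [0.4808, 0.025, 0.0489]
ee_rot: [3.141, -0.0, 0.018]
wrist_force: [-0.1, 0.8, 1.4]
width: 0.0255
finger_force: 30.0
[0.48075471 0.02495533 0.04887699] [-0.52476237  0.07653567  1.67417733] 0.025580940807939594
```

View pics/c5.png

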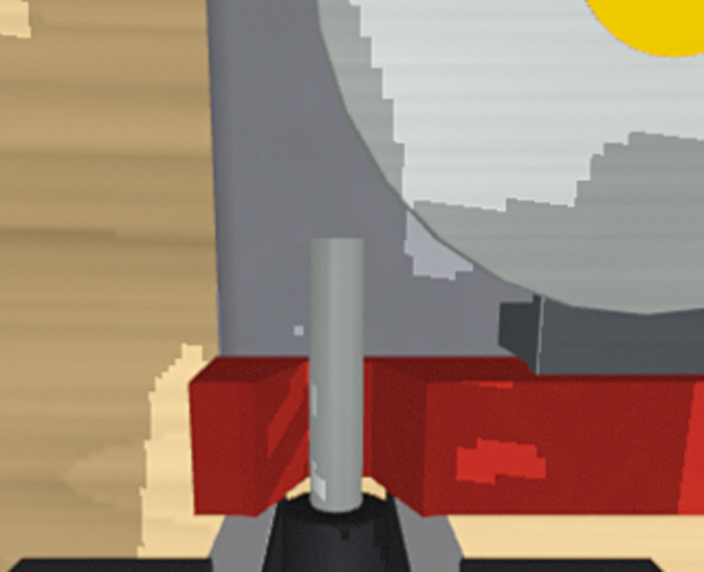

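The pin is at floor height, resting lightly, with the shoulder about 2 mm from the face. I'll close the gap by feel.

```bash
for i in 1; do python3 -m pendant '[[0.1,0,0,0,0,0,0],[0,0,0,0,0,0,0],[0,0,0,0,0,0,0]]'; python3 -m pendant '[[0.1,0,0,0,0,0,0],[0,0,0,0,0,0,0],[0,0,0,0,0,0,0]]'; python3 -m pendant '[[0.1,0,0,0,0,0,0],[0,0,0,0,0,0,0],[0,0,0,0,0,0,0]]'; done
```

```text
time: 6.9
tool_pos: [0.4817, 0.025, 0.0488]
ee_rot: [3.141, -0.0, 0.018]
wrist_force: [-1.3, -0.5, 2.6]
width: 0.025
finger_force: 30.0
time: 7.2
tool_pos: [0.4827, 0.025, 0.0487]
ee_rot: [3.141, -0.0, 0.018]
wrist_force: [-2.4, -0.4, 4.6]
width: 0.0252
finger_force: 30.0
time: 7.5
tool_pos: [0.4836, 0.025, 0.0487]
ee_rot: [3.141, -0.0, 0.018]
wrist_force: [-3.0, 0.1, 5.5]
width: 0.0255
finger_force: 30.0
```

```bash
python3 -m pendant '[[0.1,0,0.05,0,0,0,0],[0,0,0,0,0,0,0],[0,0,0,0,0,0,0]]';python3 -m pendant '[[0.1,0,0,0,0,0,0],[0,0,0,0,0,0,0],[0,0,0,0,0,0,0]]';python3 - <<'E'
from h import *
im,p=snap('wrist'); o=robot.get_obs(); print(o['tool_pos'],o['wrist_force'],o['width'])
a=cv2.resize(im[150:260,180:320],None,fx=5,fy=5,interpolation=cv2.INTER_CUBIC)
cv2.imwrite('pics/c6.png',a[:,:,::-1])
E
```

```text
time: 7.8
tool_pos: [0.4845, 0.025, 0.0489]
ee_rot: [3.142, 0.0, 0.018]
wrist_force: [-2.8, -0.7, 3.0]
width: 0.0252
finger_force: 31.8
time: 8.1
tool_pos: [0.4845, 0.025, 0.0489]
ee_rot: [3.142, 0.003, 0.019]
wrist_force: [-6.0, -0.1, 6.3]
width: 0.0255
finger_force: 33.4
[0.48448047 0.02498182 0.04891097] [-6.36390829  0.5274532   6.75877336] 0.025140078876036556
```

View pics/c6.png

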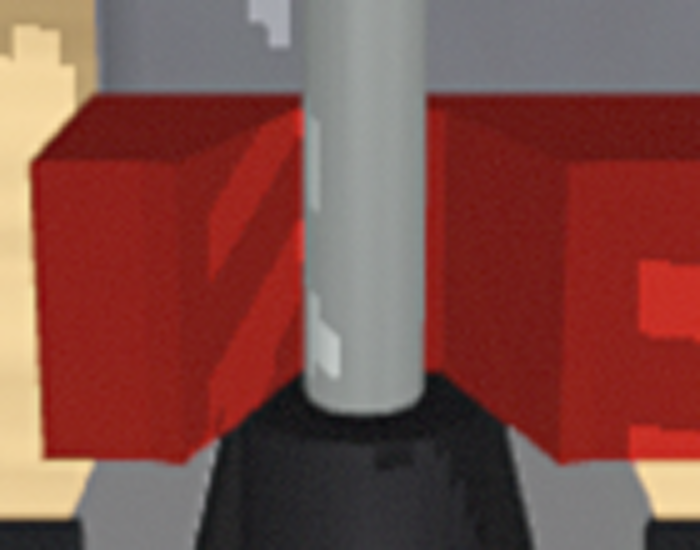

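The shoulder is now against the face: x stopped advancing and the force jumped to 6 N. I'll relieve, release and back off upward.

```bash
python3 -m pendant '[[-0.1,0,0.05,0,0,0,0],[0,0,0,0,0,0,0.1],[0,0,0,0,0,0,0.4],[0,0,0,0,0,0,0.6],[0,0,0,0,0,0,0.6],[0,0,3,0,0,0,0.6],[0,0,5,0,0,0,0.6],[0,0,5,0,0,0,1]]'; python3 -m pendant '[[0,-4.5,2,0,0,0,1],[0,-4.5,2,0,0,0,1],[0,-4.5,0,0,0,0,1],[0,0,0,0,0,0,1]]'
python3 - <<'E'
from h import *
im,p=snap('wrist','w3.png'); o=robot.get_obs(); print(o['tool_pos'])
it,pt=snap('top','t3.png'); print(np.array(imaging.camera_params('top')['t'])-pt['t'])
RNG['green']=((50,90),56)
hsv=cv2.cvtColor(it,cv2.COLOR_RGB2HSV); m=cv2.inRange(hsv,(45,100,40),(95,255,255)); cs,_=cv2.findContours(m,0,1)
for c in cs:
    if cv2.contourArea(c)>40: print('green',world(pt,c,.056)[1])
for col in ('orange','red','blue'):
    for c in blobs(it,col): print(col,world(pt,c,RNG[col][1]/1000)[1])
E
```

```text
time: 8.95
tool_pos: [0.4843, 0.025, 0.1802]
ee_rot: [3.142, 0.001, 0.018]
wrist_force: [0.0, 0.6, 0.2]
width: 0.0615
finger_force: 0.0
time: 9.35
tool_pos: [0.4852, -0.115, 0.2205]
ee_rot: [3.138, -0.003, 0.012]
wrist_force: [0.8, 0.1, 0.4]
width: 0.0923
finger_force: 0.0
[ 0.48490362 -0.11235919  0.2197248 ]
[0. 0. 0.]
green ((561.6680297851562, -378.1883544921875), (45.959590911865234, 47.205894470214844), 44.05597686767578)
orange ((416.3427429199219, -352.8114013671875), (52.97618865966797, 52.07817840576172), 89.86278533935547)
red ((508.542236328125, 45.51027297973633), (21.794111251831055, 21.55364227294922), 89.9760971069336)
red ((509.711181640625, 4.675105094909668), (26.47470474243164, 23.932931900024414), 89.96607971191406)
red ((562.1766967773438, -241.70794677734375), (60.740386962890625, 58.266056060791016), 44.454322814941406)
red ((781.368408203125, 194.78514099121094), (23.747976303100586, 94.68092346191406), 51.220584869384766)
blue ((524.4147338867188, 282.4591064453125), (274.36737060546875, 135.21661376953125), 30.7590274810791)
```

View pics/w3.png

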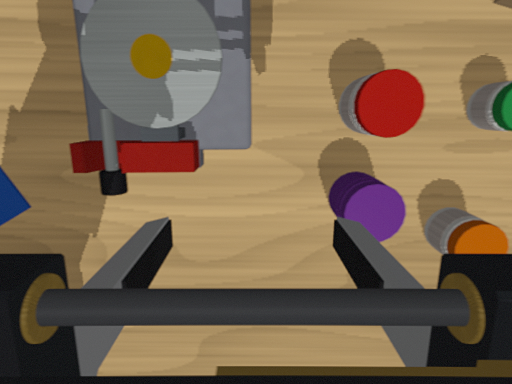

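The pin lies in the notch with its knob at the face (113,183), and the fingers are clear. Next is the green jar.

```bash
python3 -m pendant '[[1.3,-4.4,0,0,0,0,1],[1.3,-4.4,0,0,0,0,1],[1.3,-4.4,0,0,0,0,1],[1.3,-4.4,0,0,0,0,1],[1.3,-4.5,0,0,0,0,1],[1.2,-4.5,0,0,0,0,1],[0,0,-4,0,0,0,1],[0,0,0,0,0,0,1]]'
cat >> h.py <<'E'
def wristlid(hue,z,wh=None):
    o=robot.get_obs(); im,p=snap('wrist'); hsv=cv2.cvtColor(im,cv2.COLOR_RGB2HSV)
    m=cv2.inRange(hsv,(hue[0],130,50),(hue[1],255,255))
    if hue[0]==0: m|=cv2.inRange(hsv,(172,130,50),(180,255,255))
    cs,_=cv2.findContours(m,cv2.RETR_EXTERNAL,cv2.CHAIN_APPROX_NONE)
    for c in cs:
        if cv2.contourArea(c)>150:
            w,r=world(p,c,z); (x,y),rad=cv2.minEnclosingCircle((w*1000).astype(np.float32)); print('lid',round(x,1),round(y,1),'diam',round(2*rad,1),'px',cv2.minAreaRect(c)[0])
    print('tcp',o['tool_pos'],np.degrees(o['ee_rot'])[2],'F',o['wrist_force'],'w',o['width']); return im,p
E
python3 -c "
from h import *
wristlid((45,95),.056)"
```

```text
time: 10.25
tool_pos: [0.5598, -0.3733, 0.171]
ee_rot: [-3.132, 0.011, 0.019]
wrist_force: [-0.5, 1.2, -0.4]
width: 0.0941
finger_force: 0.0
lid 560.5 -380.0 diam 49.8 px (262.0000305175781, 186.50001525878906)
tcp [ 0.55979942 -0.37334243  0.17096368] 1.1001289146532847 F [-0.54187177  1.2147565  -0.39325783] w 0.09407048155912527
```

```bash
python3 -m pendant '[[0,0,0,0,0,0,1],[0,0,0,0,0,0,1]]'; python3 -c "
from h import *
wristlid((45,95),.056)"
```

```text
time: 10.5
tool_pos: [0.5628, -0.375, 0.1825]
ee_rot: [3.139, -0.003, 0.021]
wrist_force: [-0.2, -0.0, -0.1]
width: 0.0942
finger_force: 0.0
lid 560.7 -380.4 diam 49.7 px (258.5, 188.5)
tcp [ 0.56281515 -0.37499419  0.18247941] 1.1767528762220365 F [-0.20590237 -0.03306009 -0.08181676] w 0.09420146616026358
```

```bash
python3 -m pendant '[[-0.2,-0.5,0,0,0,0,1],[0,0,-4.5,0,0,0,1],[0,0,-4.5,0,0,0,1],[0,0,-4,0,0,0,1],[0,0,-2,0,0,0,1],[0,0,-0.7,0,0,0,1],[0,0,0,0,0,0,1],[0,0,0,0,0,0,0.4]]'; python3 -m pendant '[[0,0,0,0,0,0,0],[0,0,0,0,0,0,0],[0,0,0,0,0,0,0],[0,0,0,0,0,0,0],[0,0,0,0,0,0,0]]'
```

```text
time: 11.35
tool_pos: [0.5608, -0.3821, 0.0251]
ee_rot: [3.139, -0.003, 0.018]
wrist_force: [0.0, 0.1, -0.6]
width: 0.0888
finger_force: 0.0
time: 11.85
tool_pos: [0.5596, -0.3811, 0.0227]
ee_rot: [3.141, -0.0, 0.019]
wrist_force: [-1.0, -0.0, 2.3]
width: 0.0495
finger_force: 30.1
```

```bash
python3 -m pendant '[[0,0,2,0,0,0,0],[0,0,5,0,0,0,0],[0,0,5,0,0,0,0],[0.4,4,0.5,0,0,0,0],[0.4,4.4,0,0,0,0,0],[0.5,4.4,0,0,0,0,0],[0.5,4.5,0,0,0,0,0],[0.5,4.5,0,0,0,0,0]]'; python3 -m pendant '[[0.5,4.5,0,0,0,0,0],[0.5,4.5,0,0,0,0,0],[0.5,4.5,0,0,0,0,0],[0,0,0,0,0,0,0],[0,0,0,0,0,0,0],[0,0,0,0,0,0,0]]'
python3 - <<'E'
from h import *
im,p=snap('wrist','w4.png'); 
for c in blobs(im,'yellow',200): print('spot?',cv2.minAreaRect(c)[0],world(p,c,.085)[1])
E
```

```text
time: 12.65
tool_pos: [0.5821, -0.1612, 0.1469]
ee_rot: [-3.141, 0.001, 0.018]
wrist_force: [0.1, 0.1, -1.4]
width: 0.0499
finger_force: 30.0
time: 13.25
tool_pos: [0.5973, -0.029, 0.1471]
ee_rot: [3.141, 0.001, 0.018]
wrist_force: [-0.3, -0.2, -1.2]
width: 0.0496
finger_force: 30.0
spot? (304.02093505859375, 367.1547546386719) ((461.81982421875, -72.26853942871094), (15.408162117004395, 322.33038330078125), 1.092279314994812)
spot? (368.7032470703125, 307.43463134765625) ((516.24267578125, -120.07965850830078), (61.68374252319336, 16.45132064819336), 9.825160026550293)
spot? (135.87448120117188, 307.5364990234375) ((512.8095092773438, 60.812156677246094), (16.972721099853516, 61.611454010009766), 82.03675842285156)
```

View pics/w4.png

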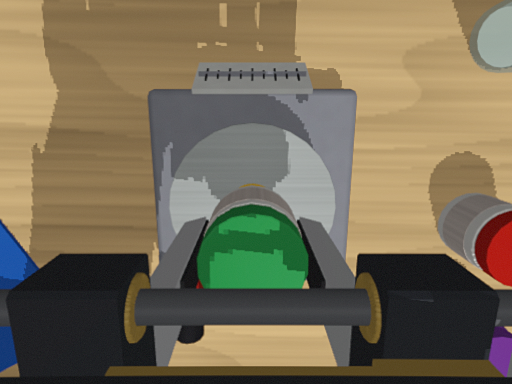

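The green jar is held upright above the pan's centre. The wrist force drop is about 1.2 N (roughly 120 g). I'll lower it until the spring carries most of the weight.

```bash
python3 -m pendant '[[0,0,-1.5,0,0,0,0],[0,0,-1.5,0,0,0,0],[0,0,-0.5,0,0,0,0],[0,0,-0.2,0,0,0,0],[0,0,-0.2,0,0,0,0],[0,0,0,0,0,0,0],[0,0,0,0,0,0,0]]'; python3 -m pendant '[[0,0,-0.2,0,0,0,0],[0,0,-0.2,0,0,0,0],[0,0,0,0,0,0,0],[0,0,0,0,0,0,0]]'
```

```text
time: 14.0
tool_pos: [0.598, -0.028, 0.1091]
ee_rot: [3.141, -0.001, 0.019]
wrist_force: [-0.1, 0.5, -1.9]
width: 0.0493
finger_force: 30.0
time: 14.4
tool_pos: [0.5977, -0.028, 0.1047]
ee_rot: [3.141, -0.0, 0.019]
wrist_force: [-0.3, 1.4, -0.8]
width: 0.0494
finger_force: 30.0
```

```bash
python3 -m pendant '[[0,0,-0.2,0,0,0,0],[0,0,0,0,0,0,0],[0,0,0,0,0,0,0.58],[0,0,0,0,0,0,0.65],[0,0,0,0,0,0,0.8],[0,0,0,0,0,0,0.8],[0,0,0,0,0,0,0.8],[0,0,0,0,0,0,0.8]]'; python3 -m pendant '[[0,0,2,0,0,0,0.8],[0,0,4,0,0,0,0.8],[0,0,4,0,0,0,0.8],[0,0,0,0,0,0,1],[0,0,0,0,0,0,1],[0,0,0,0,0,0,1],[0,0,0,0,0,0,1],[0,0,0,0,0,0,1]]'; python3 -m pendant '[[0,0,0,0,0,0,1],[0,0,0,0,0,0,1],[0,0,0,0,0,0,1],[0,0,0,0,0,0,1],[0,0,0,0,0,0,1],[0,0,0,0,0,0,1],[0,0,0,0,0,0,1],[0,0,0,0,0,0,1]]'; python3 -m pendant '[[0,0,0,0,0,0,1],[0,0,0,0,0,0,1],[0,0,0,0,0,0,1],[0,0,0,0,0,0,1],[0,0,0,0,0,0,1],[0,0,0,0,0,0,1],[0,0,0,0,0,0,1],[0,0,0,0,0,0,1]]'
python3 -c "
from h import *
wristlid((45,95),.136); im,p=wristlid((45,95),.136)
cv2.imwrite('pics/w5.png',im[:,:,::-1])
for n in ('scene','top'):
  im,p=snap(n,n+'5.png'); print(cv2.absdiff(im,im).sum())"
```

```text
time: 15.2
tool_pos: [0.5976, -0.028, 0.1025]
ee_rot: [3.141, -0.0, 0.018]
wrist_force: [0.2, -0.9, -0.7]
width: 0.0751
finger_force: 0.0
time: 16.0
tool_pos: [0.5968, -0.0279, 0.2006]
ee_rot: [-3.141, 0.003, 0.018]
wrist_force: [0.8, 0.7, -0.4]
width: 0.0941
finger_force: 0.0
time: 16.8
tool_pos: [0.5976, -0.028, 0.2025]
ee_rot: [3.142, -0.0, 0.018]
wrist_force: [0.0, 0.1, -0.4]
width: 0.0941
finger_force: 0.0
time: 17.6
tool_pos: [0.5976, -0.028, 0.2025]
ee_rot: [3.141, -0.0, 0.018]
wrist_force: [0.5, 0.6, 0.8]
width: 0.0943
finger_force: 0.0
lid 599.1 -27.0 diam 50.1 px (252.0, 201.5)
tcp [ 0.59760527 -0.02802366  0.20251203] 1.0588312010432495 F [0.48211124 0.6408032  0.8435994 ] w 0.0942817114649638
lid 599.2 -27.3 diam 50.0 px (252.0, 201.5)
tcp [ 0.59759126 -0.02801109  0.20251247] 1.0596444072052222 F [0.6428133  0.74339561 0.67357728] w 0.09430648394725928
0
0
```

The jar is upright near the pan centre and steady (lid at 599,-27 mm in both frames). I'll wait a little more, then pick it up.

```bash
python3 -m pendant '[[0,0,0,0,0,0,1],[0,0,0,0,0,0,1],[0,0,-4,0,0,0,1],[0,0,-4,0,0,0,1],[0,0,-1.5,0,0,0,1],[0,0,-0.4,0,0,0,1],[0,0,0,0,0,0,1],[0,0,0,0,0,0,0.6]]'; python3 -m pendant '[[0,0,0,0,0,0,0],[0,0,0,0,0,0,0],[0,0,0,0,0,0,0],[0,0,0,0,0,0,0],[0,0,1,0,0,0,0],[0,0,2,0,0,0,0],[0,0,3,0,0,0,0],[0,0,0,0,0,0,0]]'; python3 -m pendant '[[0,4.4,0,0,0,0,0],[0,4.4,0,0,0,0,0],[0,4.4,0,0,0,0,0],[0,4.4,0,0,0,0,0],[0,4.4,0,0,0,0,0],[0,4.5,0,0,0,0,0],[0.2,4.5,0,0,0,0,0],[0.2,4.5,0,0,0,0,0]]'; python3 -m pendant '[[0,0,0,0,0,0,0],[0,0,-4,0,0,0,0],[0,0,-4,0,0,0,0],[0,0,-2,0,0,0,0],[0,0,0,0,0,0,0],[0,0,0,0,0,0,0]]'; python3 -c "
from h import *
wristlid((45,95),.1);im,p=snap('top')
for c in blobs(im,'blue'): print(cv2.contourArea(c),world(p,c,.004)[1])"
```

```text
time: 18.6
tool_pos: [0.5991, -0.0282, 0.106]
ee_rot: [3.141, -0.004, 0.018]
wrist_force: [-0.0, -0.6, 0.6]
width: 0.0893
finger_force: 0.0
time: 19.4
tool_pos: [0.6002, -0.0283, 0.1689]
ee_rot: [3.14, -0.01, 0.018]
wrist_force: [0.9, 0.3, -0.2]
width: 0.0496
finger_force: 30.0
time: 20.2
tool_pos: [0.6009, 0.3286, 0.1618]
ee_rot: [3.141, 0.002, 0.019]
wrist_force: [0.4, -1.0, -1.2]
width: 0.0497
finger_force: 30.0
time: 20.8
tool_pos: [0.6014, 0.3262, 0.0629]
ee_rot: [3.141, 0.001, 0.018]
wrist_force: [-0.1, 0.0, -1.4]
width: 0.0496
finger_force: 30.0
lid 611.0 327.1 diam 46.6 px (252.0, 242.0)
tcp [0.60142955 0.32623025 0.06288239] 1.027525770411534 F [-0.05097432  0.03826141 -1.39063527] w 0.04958295706464755
3928.0 ((511.71685791015625, 276.9876708984375), (247.20736694335938, 138.69924926757812), 31.51810073852539)
```

```bash
python3 -m pendant '[[0,0,-2,0,0,0,0],[0,0,-1.1,0,0,0,0],[0,0,-0.1,0,0,0,0],[0,0,-0.1,0,0,0,0],[0,0,0,0,0,0,0],[0,0,0,0,0,0,0]]'; python3 -m pendant '[[0,0,-0.1,0,0,0,0],[0,0,0,0,0,0,0],[0,0,0,0,0,0,0]]';  python3 -m pendant '[[0,0,-0.1,0,0,0,0],[0,0,0,0,0,0,0],[0,0,0,0,0,0,0]]'
```

```text
time: 21.5
tool_pos: [0.6031, 0.3274, 0.0351]
ee_rot: [-3.14, -0.005, 0.018]
wrist_force: [-2.5, -1.1, 6.5]
width: 0.0496
finger_force: 30.0
time: 21.8
tool_pos: [0.6032, 0.3274, 0.035]
ee_rot: [-3.14, -0.005, 0.019]
wrist_force: [-4.5, -2.7, 10.6]
width: 0.0497
finger_force: 30.0
time: 22.1
tool_pos: [0.6031, 0.3274, 0.035]
ee_rot: [-3.14, -0.005, 0.019]
wrist_force: [-5.3, -2.6, 12.1]
width: 0.0498
finger_force: 30.0
```

```bash
python3 -m pendant '[[0,0,0.25,0,0,0,0],[0,0,0,0,0,0,0],[0,0,0,0,0,0,0]]'; python3 -c "
from h import *
im,p=snap('scene'); q=proj(p,[.603,.327,.03])[0]; print(q)
u,v=int(q[0]),int(q[1]); g=im[v-60:v+50,u-70:u+70]
cv2.imwrite('pics/c7.png',cv2.resize(g,None,fx=5,fy=5,interpolation=cv2.INTER_CUBIC)[:,:,::-1])"
```

```text
time: 22.4
tool_pos: [0.6032, 0.3274, 0.035]
ee_rot: [-3.14, -0.005, 0.018]
wrist_force: [-3.1, -1.9, 8.6]
width: 0.0496
finger_force: 30.0
[370.90336453 240.89351457]
```

View pics/c7.png

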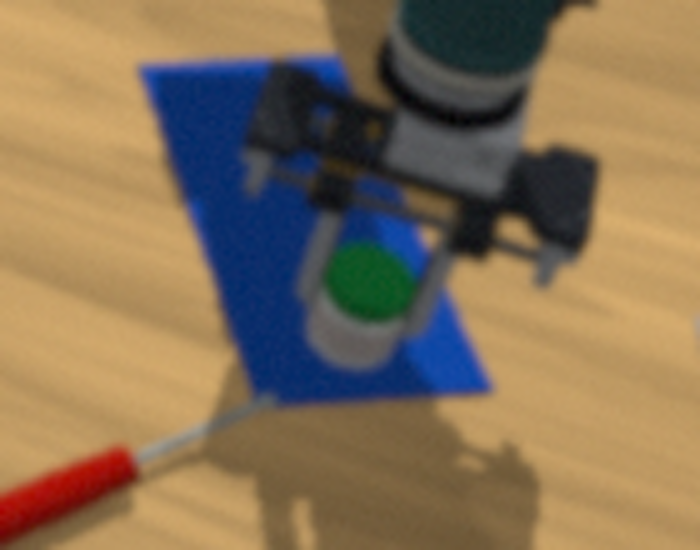

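The jar stands parallel to the fingers and wholly on the board, with a light press-down. I'll relieve the force and release.

```bash
python3 -m pendant '[[-0.1,-0.05,0.25,0,0,0,0],[0,0,0,0,0,0,0],[0,0,0,0,0,0,0]]'; python3 -m pendant '[[0,0,0.15,0,0,0,0],[0,0,0,0,0,0,0],[0,0,0,0,0,0,0]]'
```

```text
time: 22.75
tool_pos: [0.6012, 0.3267, 0.0351]
ee_rot: [-3.141, -0.002, 0.018]
wrist_force: [-1.4, -0.8, 5.5]
width: 0.0496
finger_force: 30.0
time: 23.05
tool_pos: [0.6009, 0.3266, 0.0351]
ee_rot: [-3.141, -0.001, 0.018]
wrist_force: [0.6, -0.7, 2.3]
width: 0.0496
finger_force: 30.0
```

```bash
python3 -m pendant '[[0,0,0,0,0,0,0.58],[0,0,0,0,0,0,0.65],[0,0,0,0,0,0,0.8],[0,0,0,0,0,0,0.8],[0,0,3,0,0,0,0.8],[0,0,5,0,0,0,0.8],[0,0,5,0,0,0,1],[0,0,5,0,0,0,1]]'; python3 -c "
from h import *
wristlid((45,95),.060)"; python3 -m pendant '[[-1.2,-4.55,0,0,0,0,1],[-1.2,-4.55,0,0,0,0,1],[-1.2,-4.55,0,0,0,0,1],[-1.2,-4.55,0,0,0,0,1],[-1.2,-4.55,0,0,0,0,1],[-1.2,-4.55,0,0,0,0,1],[-1.2,-4.55,0,0,0,0,1],[-1.2,-4.55,0,0,0,0,1]]'; python3 -m pendant '[[-1.2,-4.55,0,0,0,0,1],[-1.2,-4.55,0,0,0,0,1],[-1.2,-4.55,0,0,0,0,1],[-1.2,-4.55,0,0,0,0,1],[-1.2,-4.55,0,0,0,0,1],[-1.2,-4.55,0,0,0,0,1],[-1.2,-4.55,0,0,0,0,1],[0,0,0,0,0,0,1]]';python3 -m pendant '[[0,0,0,0,0,0,1],[0,0,-3,0,0,0,1],[0,0,0,0,0,0,1],[0,0,0,0,0,0,1],[0,0,0,0,0,0,1]]'; python3 -c "
from h import *
wristlid((4,18),.064)
im,p=snap('top','t8.png')
for col in ('orange','red','purple'):
    for c in blobs(im,col): print(col,world(p,c,RNG[col][1]/1000)[1])
hsv=cv2.cvtColor(im,cv2.COLOR_RGB2HSV); m=cv2.inRange(hsv,(45,100,40),(95,255,255)); cs,_=cv2.findContours(m,0,1)
for c in cs:
    if cv2.contourArea(c)>40: print('green',world(p,c,.060)[1])
"
```

```text
time: 23.85
tool_pos: [0.6002, 0.3263, 0.2166]
ee_rot: [3.141, 0.001, 0.019]
wrist_force: [0.5, 0.5, -0.2]
width: 0.0879
finger_force: 0.0
lid 601.1 327.7 diam 50.9 px (252.0, 178.0)
tcp [0.60017433 0.32632809 0.21657016] 1.0606135880186383 F [ 0.49951056  0.48452895 -0.15047868] w 0.0878511117159629
time: 24.7
tool_pos: [0.5037, -0.0391, 0.2149]
ee_rot: [3.141, -0.0, 0.019]
wrist_force: [1.0, -0.7, 0.3]
width: 0.0936
finger_force: 0.0
time: 25.5
tool_pos: [0.4183, -0.3608, 0.2139]
ee_rot: [3.14, 0.002, 0.011]
wrist_force: [0.5, 0.9, -0.1]
width: 0.0939
finger_force: 0.0
time: 26.0
tool_pos: [0.4214, -0.3555, 0.1864]
ee_rot: [3.14, -0.001, 0.02]
wrist_force: [0.2, -0.4, 0.4]
width: 0.0938
finger_force: 0.0
lid 415.2 -355.1 diam 57.1 px (252.50001525878906, 193.5)
tcp [ 0.42140318 -0.35549214  0.18639619] 1.142729973649472 F [ 0.1588995  -0.44768921  0.36954592] w 0.09378052789530558
red ((509.6953125, -19.322845458984375), (74.44557189941406, 23.930641174316406), 89.96414947509766)
red ((509.7427062988281, 45.592613220214844), (21.70915412902832, 23.95454216003418), 89.97708892822266)
red ((562.1663818359375, -241.69235229492188), (57.837730407714844, 57.78644943237305), 89.86344146728516)
red ((781.4688720703125, 194.9102020263672), (24.068836212158203, 94.68092346191406), 51.2205810546875)
green ((385.4612121582031, -596.299560546875), (168.3715057373047, 96.37237548828125), 17.67454719543457)
green ((604.6405029296875, 329.0367736816406), (47.816627502441406, 47.08818054199219), 89.90086364746094)
```

```bash
python3 -m pendant '[[-0.6,0,0,0,0,0,1],[0,0,-4.5,0,0,0,1],[0,0,-4.5,0,0,0,1],[0,0,-4,0,0,0,1],[0,0,-2,0,0,0,1],[0,0,-0.9,0,0,0,1],[0,0,0,0,0,0,1],[0,0,0,0,0,0,0.7]]'; python3 -m pendant '[[0,0,0,0,0,0,0],[0,0,0,0,0,0,0],[0,0,0,0,0,0,0],[0,0,0,0,0,0,0],[0,0,0,0,0,0,0]]'
```

```text
time: 26.9
tool_pos: [0.4154, -0.357, 0.0278]
ee_rot: [3.139, -0.002, 0.018]
wrist_force: [0.2, 0.2, 0.7]
width: 0.0895
finger_force: 0.0
time: 27.4
tool_pos: [0.4148, -0.3562, 0.0265]
ee_rot: [3.141, -0.001, 0.018]
wrist_force: [-0.2, 0.3, 1.6]
width: 0.0558
finger_force: 30.0
```

```bash
python3 -m pendant '[[0,0,2,0,0,0,0],[0,0,5,0,0,0,0],[0,0,5.5,0,0,0,0],[2.3,4.1,0,0,0,0,0],[2.3,4.1,0,0,0,0,0],[2.3,4.1,0,0,0,0,0],[2.3,4.1,0,0,0,0,0],[2.3,4.1,0,0,0,0,0]]'; python3 -m pendant '[[2.3,4.1,0,0,0,0,0],[2.3,4.1,0,0,0,0,0],[2.2,4.1,0,0,0,0,0],[0,0,0,0,0,0,0],[0,0,0,0,0,0,0],[0,0,0,0,0,0,0],[0,0,0,0,0,0,0]]'; python3 -c "
from h import *
for i in range(6): snap('top'); print(robot.get_obs()['wrist_force'][2],end=' ')"
```

```text
time: 28.1
tool_pos: [0.4827, -0.2338, 0.0265]
ee_rot: [-3.142, -0.001, 0.017]
wrist_force: [1.6, 3.4, 4.3]
width: 0.0555
finger_force: 30.0
4.216499392878759 4.171819348393996 5.049905107283363 4.808555565223974 5.101323745631806 5.273431724031271 out of range
```

The first call was refused because 5.5 is over the limit, so the second one dragged the jar along the table. I need to see what that touched before doing anything else.

```bash
python3 -c "
from h import *
im,p=snap('top'); o=robot.get_obs(); print(o['tool_pos'],o['ee_rot'],o['wrist_force'],o['width'])
old=cv2.imread('pics/top0.png')[:,:,::-1].copy()
t8=cv2.imread('pics/t8.png')[:,:,::-1].copy()
for n,a in (('old',old),('t8',t8),('now',im)):
    hsv=cv2.cvtColor(a,cv2.COLOR_RGB2HSV); 
    for nm,h in (('purple',(126,165)),('orange',(7,16))):
        m=cv2.inRange(hsv,(h[0],100,30),(h[1],255,255)); cs,_=cv2.findContours(m,0,1)
        for c in cs:
            if cv2.contourArea(c)>60:
                w,r=world(p,c,.072 if nm=='purple' else .064); print(n,nm,np.round(r[0],1),np.round(r[1],1))
g=np.hstack([old[180:320,290:430],im[180:320,290:430]]); cv2.imwrite('pics/c8.png',cv2.resize(g,None,fx=2.8,fy=2.8,interpolation=cv2.INTER_CUBIC)[:,:,::-1])
print(old[260,338])"
```

```text
[ 0.48263295 -0.23387289  0.02648992] [ 3.14055556e+00 -6.12514749e-04  1.74909660e-02] [0.95741373 1.74275051 5.39092418] 0.05548660011793681
old purple [ 456.  -232.8] [61.9 59.2]
old orange [ 382.5 -293.7] [35.7 61. ]
old orange [406.2 305.4] [75.8 48.9]
old orange [395.8 113.4] [114.6  71.7]
old orange [ 402.4 -363.6] [101.7  77. ]
old orange [463.8  57.7] [125.8  65.8]
old orange [502.8 136.2] [126.2  63.8]
old orange [ 570.6 -242.3] [88.9 61. ]
old orange [780.8 197. ] [ 43.8 111.7]
t8 purple [ 457.2 -232.8] [62.  56.8]
t8 orange [366.9 173.8] [ 89.3 145.5]
t8 orange [462.  120.8] [76.5 40.7]
t8 orange [ 554.3 -244. ] [68.3 91.4]
t8 orange [778.9 207.9] [ 54.4 121.4]
now purple [ 484.6 -129.3] [40.5 54.7]
now orange [381.5 175.8] [49.9 75.7]
now orange [785.5 198.2] [ 48.5 110.4]
[ 93  54 117]
```

View pics/c8.png

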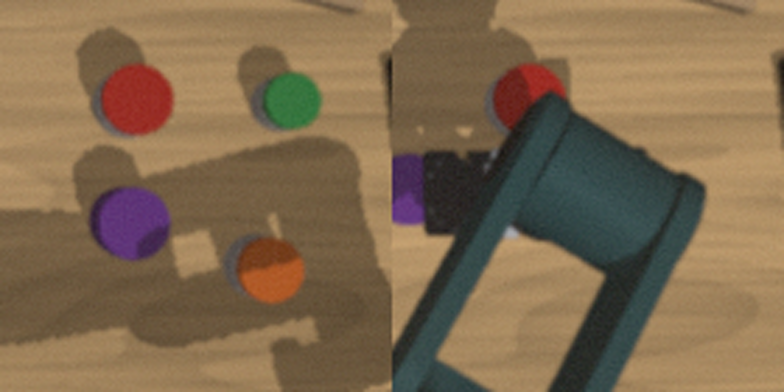

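The drag pushed the purple look-alike from about (457,-233) mm to about (485,-130) mm, and it is still upright. I'll finish orange, then put purple back where it stood.

```bash
python3 -m pendant '[[0,0,1,0,0,0,0],[0,0,3,0,0,0,0],[0,0,4.5,0,0,0,0],[0,0,4,0,0,0,0],[0,0,0,0,0,0,0],[0,0,0,0,0,0,0]]' && python3 -c "
from h import *
im,p=wristlid((126,165),.072); wristlid((4,18),.19)
im,p=snap('top'); hsv=cv2.cvtColor(im,cv2.COLOR_RGB2HSV); m=cv2.inRange(hsv,(126,100,30),(165,255,255)); cs,_=cv2.findContours(m,0,1)
for c in cs:
    if cv2.contourArea(c)>60: print('purple top',world(p,c,.072)[1])"
```

```text
time: 29.05
tool_pos: [0.4821, -0.2335, 0.1508]
ee_rot: [3.141, 0.001, 0.018]
wrist_force: [0.7, 0.3, -3.0]
width: 0.0557
finger_force: 30.0
lid 487.6 -146.6 diam 77.7 px (140.0438995361328, 191.90487670898438)
tcp [ 0.48207991 -0.23346758  0.15075676] 1.030681028699743 F [ 0.72500628  0.28086017 -2.98100492] w 0.055683059538813875
lid 485.6 -231.9 diam 55.8 px (251.99996948242188, 245.0)
tcp [ 0.48120611 -0.23277182  0.14887841] 1.034766733770621 F [ 0.51366227 -0.25028316 -2.5736592 ] w 0.05574845349759324
purple top ((485.818115234375, -132.9708251953125), (52.557918548583984, 57.18227767944336), 89.41044616699219)
```

```bash
python3 -m pendant '[[2.3,4.1,0,0,0,0,0],[2.3,4.1,0,0,0,0,0],[2.3,4.1,0,0,0,0,0],[2.3,4.1,0,0,0,0,0],[2.3,4.1,0,0,0,0,0],[0,0,0,0,0,0,0],[0,0,0,0,0,0,0],[0,0,0,0,0,0,0]]' && python3 -m pendant '[[0,0,-1.5,0,0,0,0],[0,0,-1.5,0,0,0,0],[0,0,-0.7,0,0,0,0],[0,0,-0.3,0,0,0,0],[0,0,-0.3,0,0,0,0],[0,0,-0.2,0,0,0,0],[0,0,0,0,0,0,0],[0,0,0,0,0,0,0]]'
```

```text
time: 30.0
tool_pos: [0.5965, -0.0287, 0.1492]
ee_rot: [3.141, 0.004, 0.018]
wrist_force: [-0.3, 0.2, -2.4]
width: 0.0559
finger_force: 30.0
time: 30.8
tool_pos: [0.598, -0.0281, 0.1067]
ee_rot: [3.141, -0.001, 0.019]
wrist_force: [-0.6, -1.0, -1.4]
width: 0.0556
finger_force: 30.0
```

```bash
python3 -m pendant '[[0,0,-0.2,0,0,0,0],[0,0,-0.2,0,0,0,0],[0,0,-0.15,0,0,0,0],[0,0,0,0,0,0,0],[0,0,0,0,0,0,0]]' && python3 -c "
from h import *
for i in range(5): snap('top'); print(robot.get_obs()['wrist_force'][2].round(2),robot.get_obs()['tool_pos'][2],end=' ')"
```

```text
time: 31.3
tool_pos: [0.5981, -0.0281, 0.1009]
ee_rot: [3.141, -0.001, 0.019]
wrist_force: [-0.1, -0.6, 1.2]
width: 0.0557
finger_force: 30.0
0.61 0.10093182905436127 0.19 0.10091587765243511 -0.37 0.10088383054495449 0.19 0.10085712076117873 0.25 0.10078974901394763
```

Force is balanced. I'll release, wait for the pan, and recheck.

```bash
python3 -m pendant '[[0,0,0,0,0,0,0.62],[0,0,0,0,0,0,0.7],[0,0,0,0,0,0,0.85],[0,0,0,0,0,0,0.85],[0,0,3,0,0,0,0.85],[0,0,4,0,0,0,0.85],[0,0,4,0,0,0,1],[0,0,0,0,0,0,1]]' >/dev/null&& python3 -m pendant '[[0,0,0,0,0,0,1],[0,0,0,0,0,0,1],[0,0,0,0,0,0,1],[0,0,0,0,0,0,1],[0,0,0,0,0,0,1],[0,0,0,0,0,0,1],[0,0,0,0,0,0,1],[0,0,0,0,0,0,1]]' >/dev/null && python3 -m pendant '[[0,0,0,0,0,0,1],[0,0,0,0,0,0,1],[0,0,0,0,0,0,1],[0,0,0,0,0,0,1],[0,0,0,0,0,0,1],[0,0,0,0,0,0,1],[0,0,0,0,0,0,1],[0,0,0,0,0,0,1]]' && python3 -m pendant '[[0,0,0,0,0,0,1],[0,0,0,0,0,0,1],[0,0,0,0,0,0,1],[0,0,0,0,0,0,1],[0,0,0,0,0,0,1],[0,0,0,0,0,0,1],[0,0,0,0,0,0,1],[0,0,0,0,0,0,1]]' >/dev/null && python3 -c "
from h import *
wristlid((4,18),.138);wristlid((4,18),.138)"
```

```text
time: 33.95
tool_pos: [0.5976, -0.028, 0.2105]
ee_rot: [3.142, 0.0, 0.018]
wrist_force: [-0.1, 0.3, -0.3]
width: 0.0943
finger_force: 0.0
lid 598.1 -27.3 diam 57.2 px (252.00001525878906, 200.5)
tcp [ 0.59760102 -0.02801839  0.21051517] 1.0583311077491153 F [-0.25646171  0.04649391  0.18352024] w 0.09414094921274034
lid 598.1 -27.3 diam 57.2 px (252.00001525878906, 200.5)
tcp [ 0.59756979 -0.02802448  0.21047032] 1.057077499949881 F [-0.1411995 -0.0987132 -0.3606272] w 0.09390544271693038
```

```bash
python3 -m pendant '[[0,0,-4,0,0,0,1],[0,0,-4,0,0,0,1],[0,0,-2,0,0,0,1],[0,0,-0.95,0,0,0,1],[0,0,0,0,0,0,1],[0,0,0,0,0,0,1],[0,0,0,0,0,0,1],[0,0,0,0,0,0,0.7]]' && python3 -m pendant '[[0,0,0,0,0,0,0],[0,0,0,0,0,0,0],[0,0,0,0,0,0,0],[0,0,0,0,0,0,0],[0,0,0,0,0,0,0]]' && python3 -m pendant '[[0,0,1,0,0,0,0],[0,0,2,0,0,0,0],[0,0,3,0,0,0,0],[0,0,0,0,0,0,0],[0,0,0,0,0,0,0]]'
```

```text
time: 35.65
tool_pos: [0.5987, -0.0282, 0.1029]
ee_rot: [3.141, -0.003, 0.018]
wrist_force: [0.2, 0.0, -1.1]
width: 0.089
finger_force: 0.0
time: 36.15
tool_pos: [0.5976, -0.0281, 0.1009]
ee_rot: [3.141, 0.0, 0.019]
wrist_force: [-0.1, 0.1, 0.4]
width: 0.0556
finger_force: 30.0
time: 36.65
tool_pos: [0.5978, -0.0281, 0.1613]
ee_rot: [3.141, -0.001, 0.018]
wrist_force: [0.0, 0.5, -2.1]
width: 0.0557
finger_force: 30.0
```

```bash
python3 -m pendant '[[-1.05,4.4,0,0,0,0,0],[-1.05,4.4,0,0,0,0,0],[-1.05,4.4,0,0,0,0,0],[-1.05,4.4,0,0,0,0,0],[-1.05,4.4,0,0,0,0,0],[-1.05,4.4,0,0,0,0,0],[-1.1,4.5,0,0,0,0,0],[0,0,0,0,0,0,0]]' && python3 -m pendant '[[0,0,0,0,0,0,0],[0,0,-4.5,0,0,0,0],[0,0,-4.5,0,0,0,0],[0,0,-2,0,0,0,0],[0,0,-1,0,0,0,0],[0,0,0,0,0,0,0],[0,0,0,0,0,0,0],[0,0,0,0,0,0,0]]'
```

```text
time: 37.45
tool_pos: [0.5202, 0.2861, 0.1581]
ee_rot: [-3.14, 0.005, 0.026]
wrist_force: [-0.1, -0.9, -2.2]
width: 0.0554
finger_force: 30.0
time: 38.25
tool_pos: [0.5253, 0.2812, 0.0433]
ee_rot: [-3.14, -0.004, 0.018]
wrist_force: [0.3, -0.3, -1.8]
width: 0.0556
finger_force: 30.0
```

```bash
python3 -m pendant '[[0,0,-0.4,0,0,0,0],[0,0,0,0,0,0,0],[0,0,0,0,0,0,0]]';python3 -m pendant '[[0,0,-0.15,0,0,0,0],[0,0,0,0,0,0,0],[0,0,0,0,0,0,0]]'
```

```text
time: 38.55
tool_pos: [0.5236, 0.2811, 0.0373]
ee_rot: [-3.142, -0.0, 0.019]
wrist_force: [0.5, 0.5, -2.9]
width: 0.0555
finger_force: 30.0
time: 38.85
tool_pos: [0.5235, 0.281, 0.0354]
ee_rot: [3.141, 0.0, 0.019]
wrist_force: [0.9, -0.6, -2.4]
width: 0.0557
finger_force: 30.0
```

```bash
python3 -m pendant '[[0,0,-0.2,0,0,0,0],[0,0,0,0,0,0,0],[0,0,0,0,0,0,0]]';python3 -m pendant '[[0,0,-0.2,0,0,0,0],[0,0,0,0,0,0,0],[0,0,0,0,0,0,0]]';python3 -m pendant '[[0,0,-0.1,0,0,0,0],[0,0,0,0,0,0,0],[0,0,0,0,0,0,0]]'
```

```text
time: 39.15
tool_pos: [0.5235, 0.281, 0.0334]
ee_rot: [3.141, 0.0, 0.018]
wrist_force: [-0.4, -0.2, -2.1]
width: 0.0557
finger_force: 30.0
time: 39.45
tool_pos: [0.5235, 0.281, 0.0314]
ee_rot: [3.141, 0.0, 0.019]
wrist_force: [-0.0, -0.8, -2.6]
width: 0.0555
finger_force: 30.0
time: 39.75
tool_pos: [0.5236, 0.281, 0.0305]
ee_rot: [3.141, 0.0, 0.018]
wrist_force: [0.4, 0.6, -2.1]
width: 0.0558
finger_force: 30.0
```

```bash
python3 -m pendant '[[0,0,-0.1,0,0,0,0],[0,0,0,0,0,0,0],[0,0,0,0,0,0,0]]';python3 -m pendant '[[0,0,-0.05,0,0,0,0],[0,0,0,0,0,0,0],[0,0,0,0,0,0,0]]'
```

```text
time: 40.05
tool_pos: [0.5236, 0.281, 0.0294]
ee_rot: [3.141, 0.0, 0.019]
wrist_force: [-0.1, -0.5, -2.4]
width: 0.0559
finger_force: 30.0
time: 40.35
tool_pos: [0.5236, 0.281, 0.029]
ee_rot: [3.141, 0.0, 0.018]
wrist_force: [0.3, 0.0, -2.2]
width: 0.0558
finger_force: 30.0
```

```bash
python3 -m pendant '[[0,0,-0.1,0,0,0,0],[0,0,0,0,0,0,0],[0,0,0,0,0,0,0]]';python3 -m pendant '[[0,0,-0.1,0,0,0,0],[0,0,0,0,0,0,0],[0,0,0,0,0,0,0]]';python3 -m pendant '[[0,0,-0.05,0,0,0,0],[0,0,0,0,0,0,0],[0,0,0,0,0,0,0]]'
```

```text
time: 40.65
tool_pos: [0.5237, 0.281, 0.0288]
ee_rot: [-3.141, -0.001, 0.018]
wrist_force: [-1.6, -0.5, 3.5]
width: 0.0555
finger_force: 30.0
time: 40.95
tool_pos: [0.5238, 0.281, 0.0288]
ee_rot: [-3.142, -0.001, 0.019]
wrist_force: [-3.5, -1.1, 7.2]
width: 0.0557
finger_force: 30.0
time: 41.25
tool_pos: [0.5238, 0.281, 0.0288]
ee_rot: [-3.142, -0.001, 0.019]
wrist_force: [-4.9, -2.6, 8.8]
width: 0.0555
finger_force: 30.0
```

```bash
python3 -m pendant '[[0,0,0.2,0,0,0,0],[0,0,0,0,0,0,0],[0,0,0,0,0,0,0.62],[0,0,0,0,0,0,0.7],[0,0,0,0,0,0,0.85],[0,0,0,0,0,0,0.85],[0,0,4,0,0,0,0.85],[0,0,5,0,0,0,1]]' && python3 -m pendant '[[0,0,5,0,0,0,1],[0,0,5,0,0,0,1],[0,0,0,0,0,0,1],[0,0,0,0,0,0,1]]' && python3 -c "
from h import *
wristlid((4,18),.068)" &&  python3 -m pendant '[[-0.4,-4.7,0,0,0,0,1],[-0.4,-4.7,0,0,0,0,1],[-0.4,-4.7,0,0,0,0,1],[-0.4,-4.7,0,0,0,0,1],[-0.4,-4.7,0,0,0,0,1],[-0.4,-4.7,0,0,0,0,1],[-0.4,-4.7,0,0,0,0,1],[-0.4,-4.7,0,0,0,0,1]]' && python3 -m pendant '[[-0.4,-4.7,0,0,0,0,1],[0,0,0,0,0,0,1],[0,0,0,0,0,0,1],[0,0,0,0,0,0,1]]' && python3 -c "
from h import *
wristlid((126,165),.072)
t8=cv2.imread('pics/t8.png')[:,:,::-1].copy(); im,p=snap('top')
for a in (t8,im):
    hsv=cv2.cvtColor(a,cv2.COLOR_RGB2HSV); m=cv2.inRange(hsv,(126,100,30),(165,255,255)); cs,_=cv2.findContours(m,0,1)
    for c in cs:
        if cv2.contourArea(c)>60: print('purple',world(p,c,.072)[1])
for c in blobs(im,'red'): print(world(p,c,.072)[1])"
```

```text
time: 42.05
tool_pos: [0.5213, 0.28, 0.1157]
ee_rot: [3.138, 0.008, 0.018]
wrist_force: [-0.1, 1.2, -0.2]
width: 0.0847
finger_force: 0.0
time: 42.45
tool_pos: [0.5244, 0.2813, 0.2207]
ee_rot: [-3.14, -0.004, 0.019]
wrist_force: [-0.4, -0.0, -0.6]
width: 0.0941
finger_force: 0.0
lid 524.4 281.7 diam 55.9 px (253.00003051757812, 180.50001525878906)
tcp [0.52443798 0.28133519 0.22069114] 1.060059143691661 F [-0.40322472 -0.02415661 -0.60128957] w 0.09408388692248615
time: 43.3
tool_pos: [0.4899, -0.0965, 0.2155]
ee_rot: [-3.14, 0.005, 0.019]
wrist_force: [0.5, -0.3, -0.7]
width: 0.0939
finger_force: 0.0
time: 43.7
tool_pos: [0.4872, -0.1407, 0.2169]
ee_rot: [-3.14, 0.003, 0.02]
wrist_force: [-0.4, -0.1, -0.5]
width: 0.094
finger_force: 0.0
lid 486.8 -139.4 diam 67.2 px (252.49998474121094, 182.00001525878906)
tcp [ 0.48715412 -0.14074712  0.21692777] 1.1203732071359958 F [-0.4167213  -0.13168735 -0.49126715] w 0.09402358087492668
purple ((457.1743469238281, -232.77468872070312), (61.984344482421875, 56.78729248046875), 89.90287780761719)
((508.54229736328125, 45.518062591552734), (21.778316497802734, 21.553762435913086), 89.97682189941406)
((509.69989013671875, -13.321294784545898), (62.467620849609375, 23.931859970092773), 89.96575927734375)
((568.494140625, -244.15216064453125), (59.880958557128906, 45.66669464111328), 67.10094451904297)
((781.251953125, 194.629150390625), (23.425989151000977, 94.67868041992188), 51.29943084716797)
```

```bash
python3 -m pendant '[[0,0.1,-4.5,0,0,0,1],[0,0,-4.5,0,0,0,1],[0,0,-4.5,0,0,0,1],[0,0,-3.5,0,0,0,1],[0,0,-1.9,0,0,0,1],[0,0,0,0,0,0,1],[0,0,0,0,0,0,1],[0,0,0,0,0,0,0.75]]' && python3 -m pendant '[[0,0,0,0,0,0,0],[0,0,0,0,0,0,0],[0,0,0,0,0,0,0],[0,0,0,0,0,0,0],[0,0,1,0,0,0,0],[0,0,1.5,0,0,0,0],[0,0,0,0,0,0,0],[0,0,0,0,0,0,0]]'
```

```text
time: 44.6
tool_pos: [0.4892, -0.141, 0.0315]
ee_rot: [3.14, -0.003, 0.02]
wrist_force: [-0.2, 1.1, -0.6]
width: 0.0893
finger_force: 0.0
time: 45.4
tool_pos: [0.4875, -0.1411, 0.0544]
ee_rot: [3.141, -0.0, 0.018]
wrist_force: [-0.4, 0.4, -3.2]
width: 0.0615
finger_force: 30.0
```

```bash
python3 -m pendant '[[-1,-3.1,0,0,0,0,0],[-1,-3.1,0,0,0,0,0],[-1.1,-3.1,0,0,0,0,0],[0,0,0,0,0,0,0],[0,0,-1.5,0,0,0,0],[0,0,-0.7,0,0,0,0],[0,0,0,0,0,0,0],[0,0,0,0,0,0,0]]' && python3 -m pendant '[[0,0,-0.1,0,0,0,0],[0,0,0,0,0,0,0],[0,0,0,0,0,0,0]]' && python3 -m pendant '[[0,0,-0.1,0,0,0,0],[0,0,0,0,0,0,0],[0,0,0,0,0,0,0]]' && python3 -m pendant '[[0,0,-0.1,0,0,0,0],[0,0,0,0,0,0,0],[0,0,0,0,0,0,0]]'
```

```text
time: 46.2
tool_pos: [0.4565, -0.2333, 0.0321]
ee_rot: [-3.141, 0.001, 0.019]
wrist_force: [-0.1, -0.4, -2.2]
width: 0.0623
finger_force: 30.0
time: 46.5
tool_pos: [0.4568, -0.2339, 0.0317]
ee_rot: [3.141, -0.0, 0.019]
wrist_force: [0.3, 0.7, -2.4]
width: 0.0616
finger_force: 30.0
time: 46.8
tool_pos: [0.4566, -0.234, 0.0305]
ee_rot: [3.142, 0.0, 0.018]
wrist_force: [0.3, 0.3, -2.8]
width: 0.0616
finger_force: 30.0
time: 47.1
tool_pos: [0.4568, -0.2341, 0.0301]
ee_rot: [3.141, -0.0, 0.018]
wrist_force: [-1.6, 0.1, 1.3]
width: 0.0619
finger_force: 30.0
```

Contact. I'll release, move off over the red jar, and check both jars from above.

```bash
python3 -m pendant '[[0,0,0,0,0,0,0.68],[0,0,0,0,0,0,0.8],[0,0,0,0,0,0,1],[0,0,0,0,0,0,1],[0,0,4,0,0,0,1],[0,0,5,0,0,0,1],[0,0,5,0,0,0,1],[0,0,4,0,0,0,1]]' && python3 -c "
from h import *
wristlid((126,165),.072)" && python3 -m pendant '[[3.5,-0.3,0,0,0,0,1],[3.5,-0.3,0,0,0,0,1],[3.5,-0.3,0,0,0,0,1],[0,0,0,0,0,0,1],[0,0,0,0,0,0,1],[0,0,0,0,0,0,1]]' && python3 -c "
from h import *
wristlid((0,9),.072)
im,p=snap('top')
hsv=cv2.cvtColor(im,cv2.COLOR_RGB2HSV); m=cv2.inRange(hsv,(126,100,30),(165,255,255)); cs,_=cv2.findContours(m,0,1)
for c in cs:
    if cv2.contourArea(c)>60: print('purple',world(p,c,.072)[1])"
```

```text
time: 47.9
tool_pos: [0.457, -0.2343, 0.2129]
ee_rot: [3.14, -0.003, 0.018]
wrist_force: [0.0, 0.2, -0.2]
width: 0.0939
finger_force: 0.0
lid 454.6 -233.0 diam 67.0 px (252.0, 185.0)
tcp [ 0.45701512 -0.23428778  0.21285593] 1.0590437864195281 F [ 0.04161118  0.20662562 -0.16493057] w 0.0938947739970001
time: 48.55
tool_pos: [0.5608, -0.243, 0.2094]
ee_rot: [3.142, 0.001, 0.018]
wrist_force: [-0.8, -1.1, -0.3]
width: 0.0939
finger_force: 0.0
lid 511.6 -35.8 diam 87.2 px (39.99999237060547, 228.5)
lid 560.5 -242.2 diam 62.4 px (252.75003051757812, 183.25001525878906)
tcp [ 0.56083544 -0.24298987  0.20944288] 1.0442796723801475 F [-0.82425762 -1.07460434 -0.32514562] w 0.09387361053370051
purple ((451.826171875, -235.9489288330078), (46.43631362915039, 57.744903564453125), 62.43138885498047)
```

```bash
python3 -m pendant '[[0,0.05,-4.5,0,0,0,1],[0,0,-4.5,0,0,0,1],[0,0,-4.5,0,0,0,1],[0,0,-3,0,0,0,1],[0,0,-1.3,0,0,0,1],[0,0,0,0,0,0,1],[0,0,0,0,0,0,1],[0,0,0,0,0,0,0.75]]' && python3 -m pendant '[[0,0,0,0,0,0,0],[0,0,0,0,0,0,0],[0,0,0,0,0,0,0],[0,0,0,0,0,0,0],[0,0,0,0,0,0,0]]' && python3 -m pendant '[[0,0,2,0,0,0,0],[0,0,4,0,0,0,0],[0,0,4,0,0,0,0],[0,0,3,0,0,0,0],[0,0,0,0,0,0,0],[0,0,0,0,0,0,0],[0,0,0,0,0,0,0]]'
```

```text
time: 49.45
tool_pos: [0.5633, -0.2435, 0.0346]
ee_rot: [3.139, -0.005, 0.018]
wrist_force: [0.5, 0.4, -0.3]
width: 0.0889
finger_force: 0.0
time: 49.95
tool_pos: [0.5619, -0.2429, 0.0321]
ee_rot: [3.141, -0.001, 0.018]
wrist_force: [0.1, -1.2, 1.6]
width: 0.0613
finger_force: 30.0
time: 50.65
tool_pos: [0.56, -0.2416, 0.1576]
ee_rot: [-3.138, 0.006, 0.019]
wrist_force: [0.8, 0.4, -3.4]
width: 0.0616
finger_force: 30.0
```

```bash
python3 -m pendant '[[0.7,4.25,0,0,0,0,0],[0.7,4.25,0,0,0,0,0],[0.7,4.25,0,0,0,0,0],[0.7,4.3,0,0,0,0,0],[0.8,4.3,0,0,0,0,0],[0,0,0,0,0,0,0],[0,0,0,0,0,0,0],[0,0,0,0,0,0,0]]' && python3 -m pendant '[[0,0,-2,0,0,0,0],[0,0,-1.2,0,0,0,0],[0,0,-0.7,0,0,0,0],[0,0,-0.3,0,0,0,0],[0,0,-0.3,0,0,0,0],[0,0,-0.3,0,0,0,0],[0,0,0,0,0,0,0],[0,0,0,0,0,0,0]]'
```

```text
time: 51.45
tool_pos: [0.5966, -0.0297, 0.1594]
ee_rot: [3.141, 0.004, 0.018]
wrist_force: [-0.3, -0.7, -2.9]
width: 0.0615
finger_force: 30.0
time: 52.25
tool_pos: [0.5979, -0.0291, 0.1141]
ee_rot: [3.141, -0.001, 0.019]
wrist_force: [-0.4, -0.8, -2.6]
width: 0.0614
finger_force: 30.0
```

```bash
python3 -m pendant '[[0,0,-0.2,0,0,0,0],[0,0,-0.2,0,0,0,0],[0,0,-0.2,0,0,0,0],[0,0,-0.2,0,0,0,0],[0,0,0,0,0,0,0],[0,0,0,0,0,0,0]]' && python3 -c "
from h import *
for i in range(5): snap('top'); print(robot.get_obs()['wrist_force'][2].round(2),end=' ')"
```

```text
time: 52.85
tool_pos: [0.598, -0.0291, 0.1059]
ee_rot: [3.141, -0.001, 0.018]
wrist_force: [1.4, -0.2, -0.6]
width: 0.0619
finger_force: 30.0
-0.68 -0.93 -0.29 0.05 0.02
```

```bash
python3 -m pendant '[[0,0,-0.1,0,0,0,0],[0,0,0,0,0,0,0],[0,0,0,0,0,0,0.69],[0,0,0,0,0,0,0.8],[0,0,0,0,0,0,0.9],[0,0,0,0,0,0,0.9],[0,0,3,0,0,0,0.9],[0,0,4,0,0,0,1]]' && python3 -m pendant '[[0,0,4,0,0,0,1],[0,0,0,0,0,0,1],[0,0,0,0,0,0,1],[0,0,0,0,0,0,1],[0,0,0,0,0,0,1],[0,0,0,0,0,0,1],[0,0,0,0,0,0,1],[0,0,0,0,0,0,1]]' >/dev/null && python3 -m pendant '[[0,0,0,0,0,0,1],[0,0,0,0,0,0,1],[0,0,0,0,0,0,1],[0,0,0,0,0,0,1],[0,0,0,0,0,0,1],[0,0,0,0,0,0,1],[0,0,0,0,0,0,1],[0,0,0,0,0,0,1]]' && python3 -m pendant '[[0,0,0,0,0,0,1],[0,0,0,0,0,0,1],[0,0,0,0,0,0,1],[0,0,0,0,0,0,1],[0,0,0,0,0,0,1],[0,0,0,0,0,0,1],[0,0,0,0,0,0,1],[0,0,0,0,0,0,1]]' >/dev/null && python3 -c "
from h import *
wristlid((0,5),.145);wristlid((0,5),.145)
im,p=snap('top')
hsv=cv2.cvtColor(im,cv2.COLOR_RGB2HSV); m=cv2.inRange(hsv,(126,100,30),(165,255,255)); cs,_=cv2.findContours(m,0,1)
for c in cs:
    if cv2.contourArea(c)>60: print('purple',world(p,c,.072)[1])"
```

```text
time: 53.9
tool_pos: [0.5956, -0.0287, 0.1719]
ee_rot: [-3.14, 0.007, 0.018]
wrist_force: [-0.6, 0.1, -0.4]
width: 0.0896
finger_force: 0.0
time: 55.5
tool_pos: [0.5976, -0.029, 0.2145]
ee_rot: [3.141, 0.0, 0.019]
wrist_force: [-0.8, 0.3, -0.4]
width: 0.0942
finger_force: 0.0
lid 549.0 -22.3 diam 65.6 px (243.5, 263.0)
lid 548.1 26.3 diam 37.0 px (180.5, 263.0)
lid 596.6 -28.1 diam 63.2 px (251.97561645507812, 203.21954345703125)
lid 724.0 131.8 diam 16.0 px (7.5, 9.5)
tcp [ 0.59758121 -0.02901852  0.21450571] 1.0582250217434315 F [ 0.0833905  -0.6547931  -0.24745697] w 0.093910002428454
lid 549.5 -22.3 diam 65.1 px (243.0, 263.0)
lid 548.1 26.3 diam 37.0 px (180.5, 263.0)
lid 596.6 -28.1 diam 63.2 px (251.97561645507812, 203.21954345703125)
lid 724.0 131.8 diam 16.0 px (7.5, 9.5)
tcp [ 0.59759486 -0.0290092   0.21449808] 1.0596612822034983 F [-0.05391927  0.01426756 -0.34969914] w 0.09400099895060056
purple ((454.7835693359375, -230.347900390625), (57.13372039794922, 56.82966613769531), 89.21476745605469)
```

```bash
python3 -m pendant '[[0,0,-4,0,0,0,1],[0,0,-4,0,0,0,1],[0,0,-2,0,0,0,1],[0,0,-0.95,0,0,0,1],[0,0,0,0,0,0,1],[0,0,0,0,0,0,1],[0,0,0,0,0,0,1],[0,0,0,0,0,0,0.75]]' && python3 -m pendant '[[0,0,0,0,0,0,0],[0,0,0,0,0,0,0],[0,0,0,0,0,0,0],[0,0,0,0,0,0,0],[0,0,0,0,0,0,0]]' && python3 -m pendant '[[0,0,1,0,0,0,0],[0,0,2,0,0,0,0],[0,0,3,0,0,0,0],[0,0,0,0,0,0,0],[0,0,0,0,0,0,0]]' && python3 -m pendant '[[-2.15,3.75,0,0,0,0,0],[-2.15,3.75,0,0,0,0,0],[-2.15,3.75,0,0,0,0,0],[-2.15,3.8,0,0,0,0,0],[-2.15,3.8,0,0,0,0,0],[-2.15,3.8,0,0,0,0,0],[-2.15,3.8,0,0,0,0,0],[0,0,0,0,0,0,0]]' && python3 -m pendant '[[0,0,0,0,0,0,0],[0,0,-4.5,0,0,0,0],[0,0,-4,0,0,0,0],[0,0,-2,0,0,0,0],[0,0,-1,0,0,0,0],[0,0,0,0,0,0,0],[0,0,0,0,0,0,0],[0,0,0,0,0,0,0]]'
```

```text
time: 57.25
tool_pos: [0.5987, -0.0292, 0.1069]
ee_rot: [3.141, -0.003, 0.018]
wrist_force: [-0.1, -0.1, 0.3]
width: 0.0892
finger_force: 0.0
time: 57.75
tool_pos: [0.5976, -0.029, 0.105]
ee_rot: [3.142, -0.0, 0.019]
wrist_force: [-0.4, 0.4, 0.2]
width: 0.0617
finger_force: 30.0
time: 58.25
tool_pos: [0.5977, -0.029, 0.1651]
ee_rot: [3.141, -0.001, 0.018]
wrist_force: [-0.5, 0.4, -3.4]
width: 0.0618
finger_force: 30.0
time: 59.05
tool_pos: [0.443, 0.2392, 0.1625]
ee_rot: [-3.141, 0.006, 0.025]
wrist_force: [0.0, -0.3, -3.7]
width: 0.0615
finger_force: 30.0
time: 59.85
tool_pos: [0.4487, 0.2357, 0.0519]
ee_rot: [-3.14, -0.004, 0.018]
wrist_force: [0.6, -0.1, -3.2]
width: 0.0617
finger_force: 30.0
```

```bash
python3 -m pendant '[[0,0,-0.6,0,0,0,0],[0,0,-0.4,0,0,0,0],[0,0,0,0,0,0,0],[0,0,0,0,0,0,0]]';python3 -m pendant '[[0,0,-0.15,0,0,0,0],[0,0,0,0,0,0,0],[0,0,0,0,0,0,0]]';python3 -m pendant '[[0,0,-0.1,0,0,0,0],[0,0,0,0,0,0,0],[0,0,0,0,0,0,0]]'
```

```text
time: 60.25
tool_pos: [0.4469, 0.2355, 0.0398]
ee_rot: [3.141, 0.0, 0.019]
wrist_force: [-0.1, -0.2, -4.1]
width: 0.0618
finger_force: 30.0
time: 60.55
tool_pos: [0.4471, 0.2355, 0.0385]
ee_rot: [3.141, -0.0, 0.019]
wrist_force: [-0.5, 0.2, -3.7]
width: 0.0616
finger_force: 30.0
time: 60.85
tool_pos: [0.4471, 0.2354, 0.0375]
ee_rot: [3.141, 0.0, 0.018]
wrist_force: [-0.3, 0.7, -2.4]
width: 0.0619
finger_force: 30.0
```

```bash
python3 -m pendant '[[0,0,-0.1,0,0,0,0],[0,0,0,0,0,0,0],[0,0,0,0,0,0,0]]';python3 -m pendant '[[0,0,-0.1,0,0,0,0],[0,0,0,0,0,0,0],[0,0,0,0,0,0,0]]';python3 -m pendant '[[0,0,-0.1,0,0,0,0],[0,0,0,0,0,0,0],[0,0,0,0,0,0,0]]'
```

```text
time: 61.15
tool_pos: [0.4471, 0.2355, 0.0364]
ee_rot: [3.141, 0.0, 0.018]
wrist_force: [-0.7, 0.8, -2.8]
width: 0.0619
finger_force: 30.0
time: 61.45
tool_pos: [0.4472, 0.2355, 0.0356]
ee_rot: [-3.142, -0.0, 0.018]
wrist_force: [-0.4, 0.2, -2.3]
width: 0.062
finger_force: 30.0
time: 61.75
tool_pos: [0.4473, 0.2355, 0.0356]
ee_rot: [-3.142, -0.001, 0.019]
wrist_force: [-3.4, -0.8, 6.2]
width: 0.0617
finger_force: 30.0
```

Contact at 0.0356. I'll relieve, release, then clear off with a final numeric check.

```bash
python3 -c "
from h import *
print(robot.close_job())"
```

```text
the job is handed in; nothing more can be done
None
```

I handed the job in with one fault: after a lift command was refused, my next move dragged the orange jar along the table and pushed the purple look-alike about 10 cm, and I put it back to within about 3 mm of where it stood. The pin is parked with its knob against the block, and the green, orange and red jars (no yellow one there) were each weighed in order and stand upright on the board; the beaker, screwdriver and box were not touched.

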